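# Dip one cell of the station's standby battery

### The job

Check the electrolyte level in the standby battery: raise the lid of the battery box by its front tab and ease it back until it rests on its stop, without letting it drop. Then take the level gauge from its stand, lower it upright into the one filler neck whose vent plug is out, without forcing it, until its collar sits on the rim, let it stay there half a second, and draw it straight up and out. The program finishes while still holding the gauge: steady in the air, its rod level for reading, higher than the battery box and touching nothing but the fingers, with the lid left open and the other things on the bench undisturbed.

Things in the scene. Friction and masses are not known exactly. Their poses are not given: they have to be found in the camera images.
- battery_box: Fixed grey plastic battery box; lower half 170 (x) x 240 (y) x 110 mm to its rim, 192 mm high under its hood-shaped lid. Origin: centre of its underside; x points from the tab side to the hinge side, y along its length, z up. The black battery in it, 130 x 196 mm, top at 159 mm, stands above the lower half once the lid is up; two terminals at its back corners reach 177 mm.
- lid (a joint): Hinge angle of the lid, rad: 0 shut, 1.66 resting on its stop, a little past upright. The lid is a hood 178 x 246 x 82 mm of about 0.4 kg on a nearly frictionless hinge, without latch: let go below about 1.0 rad it falls shut, beyond that it falls back onto the stop. It hides the filler necks until it is raised.
- lid_hinge (a point): Middle of the lid's hinge line, on the long side of the box away from the tab (box x = 89 mm), 110 mm above the bench. The line runs along the box's y axis. The axes of this point turn with the lid and equal the box's when it is shut.
- lid_tab (a point): Point in the finger tab, which juts 42 mm forward from the middle of the lid's front, 30 mm wide along y, 10 mm thick. The point lies mid-width, mid-thickness, 17 mm from the tab's front end, 25 mm in front of the lid's face; from the hinge line 203 mm forward and 47 mm up when shut, and it turns with the lid. Pinched by its sides, along y, it can turn in the fingers as the lid rises.
- neck_mouth (a point): The open filler neck: centre of its mouth, at its rim, 169 mm above the bench. Rim 22 mm outside, hole 14 mm, guide tube straight down, 92 mm deep. It is any one of six in a row along box y, 29 mm apart, at box x = -25 mm; the other five carry grey vent plugs 24 mm wide, 10 mm higher than the rim.
- gauge_grip (a point): Level gauge, a loose straight tool of 70 g: centre of its black round grip, 18 mm in diameter, 90 mm long. z runs along the tool from tip to grip. The collar (22 mm wide, 6 mm thick) has its underside 51 mm below this point; a white 8 mm rod with dark rings ends in the tip, 121 mm below it. At the start it stands upright in its stand, collar on the stand's rim, this point 146 mm above the bench.
- gauge_collar (a point): Centre of the underside of the gauge's collar; z along the tool towards the grip.
- gauge_tip (a point): The tip of the gauge's rod, 70 mm below the collar's underside.
- gauge: The whole gauge; its origin is the centre of the collar's underside, z along the tool towards the grip.
- gauge_stand: The fixed white stand of the gauge: a foot 90 mm in diameter, 16 mm high, and an upright tube 23 mm outside, 14 mm inside, rim at 95 mm. The gauge must rise 75 mm to be clear of it. Origin under its centre.
- cell_open: The fixed open filler neck with its tube; its origin is 10 mm below the mouth.
- vent_plug: Bystander: the removed vent plug, grey, 24 mm wide and 24 mm high, lying cap down on the bench on the tab side of the box. Origin on the bench under it.
- morse_key: Bystander: a Morse key with brass parts on a black base 85 x 60 mm, 43 mm high. Origin under its centre.
- phone: Bystander: a black phone 150 x 74 x 9 mm lying flat. Origin under its centre.
- screwdriver: Bystander: a screwdriver lying on the bench, along its own x axis. Origin under its middle.

How it is judged:
By the outcome, as a careful person would: the job done as asked, in the order asked, and still so for the second after the job is handed in, while the arm keeps its last pose, push and grip.
It also fails if it takes over 69 s, if anything falls off the work surface, if the arm or the gripper's body presses on something with over 40 N, if the wrist force passes 120 N, or if a joint passes its speed limit or range.

### The arm

A 7-joint arm with a two-finger parallel gripper is mounted at the origin on the work surface. World frame = base frame: x ahead of the robot, y to its left, z up, the work surface at z = 0. Lengths are in mm, angles in rad, forces in N, time in s.
With the tool pointing down it reaches from about 400 to 900 mm from the base axis. Payload 5.5 kg.
Tool frame: the origin (TCP) lies midway between the tips of the shut fingers; the grasp point (between the pads) lies 19 mm behind it; z points along the fingers, y is the line along which they close (so a half turn about z gives the same grasp; the last joint's range is limited). The gripper opens to 85 mm and grips with 20 to 120 N. Pads are 22 mm wide; open, the fingers measure 114 mm over their backs; the gripper's body (76 mm by 85 mm) begins 54 mm behind the grasp point. The pads swing forward as they close: fully open they stand 13 mm farther back than shut.
Start: joints at [1.41, 0.501, -0.427, 1.55, 0.221, 1.138, -0.21], TCP at [267.329, -592.482, 231.31] pointing down, gripper open.
Joint ranges: [-2.88, 2.88], [-0.31, 2.03], [-1.54, 1.56], [0.2, 2.42], [-1.41, 4.55], [0.19, 2.02], [-2.57, 2.57]. Speed limits (rad/s): [2.57, 2.57, 3.14, 3.14, 3.14, 3.14, 3.14].

### API

Orientations are given as a unit quaternion [w, x, y, z].
In Python, from station import * gives the robot as it stands.
- The arm moves only by the tool apply_moves, never from a script. Its argument "moves" is a list of rows, each an object with "dr": the turn, a rotation vector about the world's x, y, z in rad, a list of three; "delta_pos": the shift along the world's x, y, z in m, a list of three; "gripper": the opening, from -1 (shut) to 1 (fully open), so that 0 is half open. In form: [{"dr": [rx, ry, rz], "delta_pos": [x, y, z], "gripper": gripper}, ...]. A call has 1 to 5 rows; each row shifts and turns the commanded pose from where the row before left it; what a row does not reach is not made up. A row lasts 1/12 s, in which the tool goes at most 41.7 mm and 7.16 degrees, less where a joint would pass 70% of its speed; a pose out of reach is approached as far as the arm can. A call with a gripper value outside its range is refused whole. The fingers move at their own pace and stop on an object; "newtons" is the grip in N (left out, the last holds). Time passes only in rows, so rows that do not move let the fingers close. It gives the time, the measured TCP pose, the force, the opening and the grip force at its end, in the units of the state.
- state(): the state, without advancing time (a new reading comes with each control period).
- get_image(name): name is "scene" or "top" or "wrist"; returns a dict with "color" (400x640x3 uint8, red, green, blue), "fx", "fy", "cx", "cy" (pixels), "xyz" and "rotation" of the camera in the world. Camera axes: x right, y up, looking along -z (the intrinsics and any distortion apply to the point x, -y, -z); pixel columns grow to the right and rows downward; lengths in mm; the calibration is good to about 2 mm. The wrist camera is an equidistant fisheye: a pixel r from the principal point sees the ray r / f radians off the axis. A picture is of the moment at which its call begins. There is no depth.
- job_done(): hands the job in; it is judged then, once.
The state is a dict: "time": time; "joint_positions": joint angles; "qd": joint speeds; "joint_efforts": joint torques, N m; "ee_pos": TCP position; "tool_rot": TCP orientation; "wrist_force": force on the tool from outside, world axes, zero at the start; "torque": the same for the moment, N m; "finger_gap": finger opening in mm; "grip_force": force on a finger pad.
Only numpy, scipy, OpenCV 4.12 (cv2) and the standard library are available. Lean on these libraries where they do the work, as an engineer would, in place of code of your own. Each camera call takes 0.05 s, during which the arm holds its last target. There are 200 camera calls.

## Working session

There is one attempt and no reset: what is moved stays moved. The work goes in short steps, Python scripts to look and compute and a tool call to move; the robot and the scene stay as the last step left them, time stands still between calls to the robot, and variables do not carry over. Pictures are saved under pics/ and viewed, at most 10 in all, crops included, and the job is handed in when it is done.

Besides the shell and the picture viewer there is one more tool, called after "Emit:" by a JSON object that holds its "api" and its "payload", one argument or row to a line. apply_moves: Moves the arm, as the interface text tells. Its arguments: {"type":"object","properties":{"moves":{"type":"array","items":{"type":"object","properties":{"dr":{"type":"array","items":{"type":"number"}},"delta_pos":{"type":"array","items":{"type":"number"}},"gripper":{"type":"number"}}}},"newtons":{"type":"number"}},"required":["moves"]}

```bash
mkdir -p pics; ls; python3 - <<'E'
from station import *
import cv2,numpy as np
print(state())
for n in ["scene","top"]:
    g=get_image(n); cv2.imwrite(f"pics/{n}0.png",g["color"][:,:,::-1]); print(n,{k:v for k,v in g.items() if k!="color"})
E
```

```text
pics
{'time': 0.0, 'joint_positions': array([ 1.41020729,  0.50185701, -0.42678043,  1.55147382,  0.22081006,
        1.13826132, -0.21027013]), 'qd': array([-0.00195663, -0.00135792,  0.00122035, -0.00103635,  0.00019548,
        0.0010454 , -0.00097366]), 'joint_efforts': array([-3.62909122e-04, -5.69514728e+01, -5.81628576e+00, -2.80944979e+01,
        1.06987450e-02,  1.16472194e-02,  5.67189090e-06]), 'ee_pos': array([ 266.95960103, -591.8873367 ,  230.24271809]), 'tool_rot': array([-9.55003238e-04,  9.77624910e-01,  2.10353497e-01, -1.74799826e-04]), 'wrist_force': array([ 1.07885503, -0.13390217, -0.5433088 ]), 'torque': array([-0.01197452,  0.00838119,  0.00076509]), 'grip_force': 0.0, 'finger_gap': 85.13050358660107}
scene {'fx': 361.4768817202277, 'fy': 361.4768817202277, 'cx': 319.9941505856568, 'cy': 195.93152530538734, 'xyz': array([ 908.90339617, -511.4582659 ,  646.53785337]), 'rotation': array([0.86622533, 0.41413712, 0.13017778, 0.24738203])}
top {'fx': 432.7109220721499, 'fy': 432.7109220721499, 'cx': 324.0834916639878, 'cy': 202.44364999902197, 'xyz': array([ 456.54749602,   55.48897809, 1352.94695188]), 'rotation': array([ 0.71301314,  0.02093332, -0.03213824, -0.70010085])}
```

View pics/scene0.png

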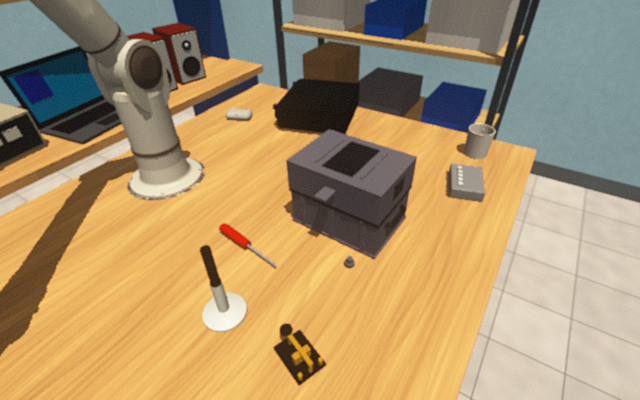

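View pics/top0.png

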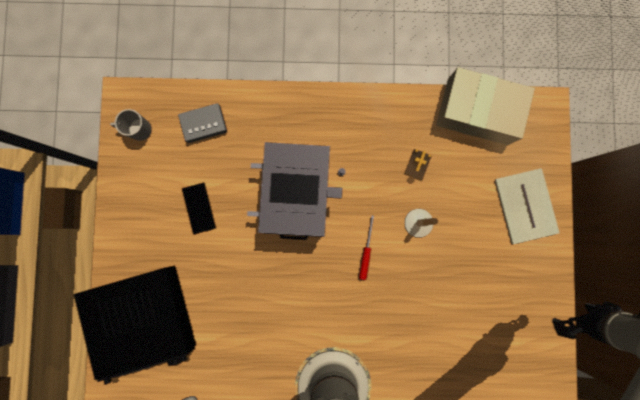

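The scene view shows the box with its tab at about (323,197), the stand foot at (224,312) with the black grip above it, the plug at (349,262), the key at (299,352) and the screwdriver. The top view shows the tab at (334,192), the hinge stops on the left at (255,166) and (252,213), the stand at (419,222), and the phone behind the hinge at (199,208). Next I'll measure these.

```bash
cat > h.py <<'E'
from station import *
import cv2,numpy as np
from scipy.spatial.transform import Rotation as R
def rot(q): return R.from_quat([q[1],q[2],q[3],q[0]])
def ray(g,u,v,fish=False):
    a,b=(u-g["cx"])/g["fx"],(v-g["cy"])/g["fy"]
    if fish:
        r=np.hypot(a,b); s=np.sinc(r/np.pi); d=np.array([a*s,-b*s,-np.cos(r)])
    else: d=np.array([a,-b,-1.])
    return np.array(g["xyz"]),rot(g["rotation"]).apply(d/np.linalg.norm(d))
def onz(g,u,v,z,fish=False):
    o,d=ray(g,u,v,fish); return o+d*(z-o[2])/d[2]
def proj(g,p,fish=False):
    c=rot(g["rotation"]).inv().apply(np.asarray(p,float)-g["xyz"]); a,b,z=c[0],-c[1],-c[2]
    if fish:
        r=np.hypot(a,b); k=np.arctan2(r,z)/max(r,1e-9)
    else: k=1/z
    return np.array([g["cx"]+g["fx"]*a*k,g["cy"]+g["fy"]*b*k])
def two(g1,p1,g2,p2):
    o1,d1=ray(g1,*p1);o2,d2=ray(g2,*p2)
    A=np.c_[d1,-d2];t=np.linalg.lstsq(A,o2-o1,rcond=None)[0]
    a,b=o1+t[0]*d1,o2+t[1]*d2; return (a+b)/2,np.linalg.norm(a-b)
def st():
    s=state(); print("t %.2f"%s["time"],"tcp",s["ee_pos"].round(1),"rot",rot(s["tool_rot"]).as_matrix().round(3).tolist(),"F",s["wrist_force"].round(1),"gap %.1f grip %.1f"%(s["finger_gap"],s["grip_force"]),"q",s["joint_positions"].round(2)); return s
E
python3 - <<'E'
from h import *
t=get_image("top"); s=get_image("scene")
c=t["color"][125:250,240:440]; cv2.imwrite("pics/topc.png",cv2.resize(c[:,:,::-1],None,fx=4,fy=4,interpolation=cv2.INTER_CUBIC))
# stand foot: white blob
hsv=cv2.cvtColor(t["color"],cv2.COLOR_RGB2HSV)
m=((hsv[...,1]<40)&(hsv[...,2]>150)).astype(np.uint8)
m[:, :395]=0;m[:,440:]=0;m[:200]=0;m[245:]=0
hull=cv2.convexHull(cv2.findNonZero(m)); e=cv2.minEnclosingCircle(hull); print("foot top",e, onz(t,*e[0],12))
hs=cv2.cvtColor(s["color"],cv2.COLOR_RGB2HSV)
m=((hs[...,1]<60)&(hs[...,2]>150)).astype(np.uint8); m[:285]=0;m[335:]=0;m[:,:195]=0;m[:,255:]=0
el=cv2.fitEllipse(cv2.convexHull(cv2.findNonZero(m)));print("foot scene",el,onz(s,*el[0],14))
# black grip in scene
m=(s["color"].max(2)<60).astype(np.uint8); m[:240]=0;m[292:]=0;m[:,:195]=0;m[:,230:]=0
ys,xs=np.nonzero(m); print("grip px",xs.min(),xs.max(),ys.min(),ys.max(),xs.mean(),ys.mean())
m=(t["color"].max(2)<75).astype(np.uint8); m[:205]=0;m[240:]=0;m[:,:400]=0;m[:,445:]=0
ys2,xs2=np.nonzero(m); print("grip top px",xs2.min(),xs2.max(),ys2.min(),ys2.max())
f=onz(t,*e[0],12)
for z in(101,146,191): print(z,proj(t,[f[0],f[1],z]),proj(s,[f[0],f[1],z]))
# tab
p=onz(t,334,192,157);print("tab",p)
E
```

```text
foot top ((417.6000061035156, 216.39999389648438), 3.6770472526550293) [ 519.56026834 -256.63615181   12.        ]
foot scene ((222.7580108642578, 308.7972412109375), (44.345767974853516, 45.099609375), 43.08677291870117) [ 499.84861719 -260.50536231   14.        ]
grip px 202 219 247 285 210.2864077669903 266.621359223301Traceback (most recent call last):
  File "<stdin>", line 16, in <module>
    return umr_minimum(a, axis, None, out, keepdims, initial, where)
ValueError: zero-size array to reduction operation minimum which has no identity
```

View pics/topc.png

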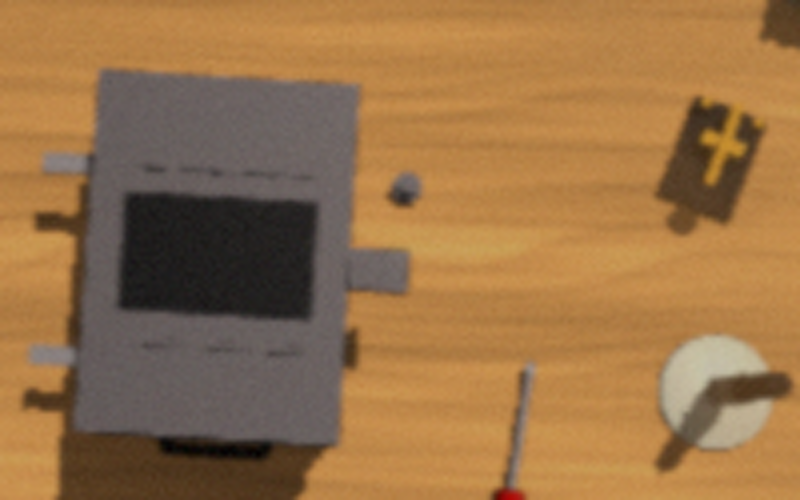

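The crop shows the lid's top corners at crop pixels (102,70), (358,86), (338,443) and (75,430). The tab's front edge runs from (408,251) to (406,293), the foot's centre is near (717,392), and the grip leans out to (780,384). The plug is at (405,188).

```bash
python3 - <<'E'
from h import *
t=get_image("top"); s=get_image("scene")
F=lambda x,y:((x+.5)/4-.5+240,(y+.5)/4-.5+125)
c=[onz(t,*F(*p),192) for p in[(102,70),(358,86),(338,443),(75,430)]]
for p in c: print(p.round(1))
print("sides",[np.linalg.norm(c[i]-c[(i+1)%4]).round(1) for i in range(4)])
ax=(c[0]-c[1]+c[3]-c[2])[:2]; ay=(c[3]-c[0]+c[2]-c[1])[:2]
print("axis x ang",np.degrees(np.arctan2(ax[1],ax[0])),"axis y ang",np.degrees(np.arctan2(ay[1],ay[0])), "centre",np.mean(c,0))
a=onz(t,*F(408,251),162);b=onz(t,*F(406,293),162);print("tabfront",a,b,np.linalg.norm(a-b))
print("foot",onz(t,*F(717,392),16),"plug",onz(t,*F(405,188),22))
# grip via two views: endpoint of the grip top
f=onz(t,*F(717,392),16)
f[:2]=[np.mean([f[0],499.8]),np.mean([f[1],-260.5])]
for z in(101,146,191): print(z,proj(s,[f[0],f[1],z]), (proj(t,[f[0],f[1],z])-[240,125])*4)
hs=s["color"].max(2)
for r in(250,258,266,274,282): 
    xs=np.nonzero(hs[r,190:235]<70)[0]+190; print(r,xs.min(),xs.max(),xs.mean())
E
```

```text
[705.1 200.7 192. ]
[697.8  26.9 192. ]
[455.7  36.2 192. ]
[461.3 211.9 192. ]
sides [np.float64(174.0), np.float64(242.3), np.float64(175.8), np.float64(244.1)]
axis x ang 87.88938637715393 axis y ang 177.58131446037297 centre [579.95750957 118.91260802 192.        ]
tabfront [589.0621127  -10.44600163 162.        ] [559.85372798  -9.48954127 162.        ] 29.224040691576537
foot [ 500.14219122 -259.69797594   16.        ] plug [653.73569938 -15.14941827  22.        ]
101 [214.25486233 281.50817809] [743.56307382 387.42596954]
146 [209.19336817 265.68278157] [759.70753121 385.48943129]
191 [203.67701208 248.43520212] [777.09385479 383.40393037]
250 201 209 205.0
258 204 211 207.5
266 206 214 210.0
274 209 216 212.5
282 211 219 215.0
```

The measurements agree. The lid measures about 175 x 243 mm, the tab is 29 mm wide, and both views place the stand at (500,-260). The lid tab is at about (575,6,157) and the hinge at (583,208,110). I'll go over the tab.

Emit:
{"api": "apply_moves", "payload": {
  "moves": [
    {"dr":[0,0,0.0615],"delta_pos":[0.0171,0.033,0.0005],"gripper":1},
    {"dr":[0,0,0.0615],"delta_pos":[0.0171,0.033,0.0005],"gripper":1},
    {"dr":[0,0,0.0615],"delta_pos":[0.0171,0.033,0.0005],"gripper":1},
    {"dr":[0,0,0.0615],"delta_pos":[0.0171,0.033,0.0005],"gripper":1},
    {"dr":[0,0,0.0615],"delta_pos":[0.0171,0.033,0.0005],"gripper":1}
  ],
  "newtons": 25
}}

```text
time: 0.72
ee_pos: [353.3, -425.9, 233.9]
tool_rot: [0.0, 0.933, 0.359, -0.0]
wrist_force: [0.3, -0.3, -0.1]
finger_gap: 85.2
grip_force: 0.0
```

Emit:
{"api": "apply_moves", "payload": {
  "moves": [
    {"dr":[0,0,0.0615],"delta_pos":[0.0171,0.033,0.0005],"gripper":1},
    {"dr":[0,0,0.0615],"delta_pos":[0.0171,0.033,0.0005],"gripper":1},
    {"dr":[0,0,0.0615],"delta_pos":[0.0171,0.033,0.0005],"gripper":1},
    {"dr":[0,0,0.0615],"delta_pos":[0.0171,0.033,0.0005],"gripper":1},
    {"dr":[0,0,0.0615],"delta_pos":[0.0171,0.033,0.0005],"gripper":1}
  ]
}}

```text
time: 1.13
ee_pos: [438.8, -260.9, 236.6]
tool_rot: [0.0, 0.867, 0.498, -0.0]
wrist_force: [0.3, 0.0, -0.9]
finger_gap: 85.4
grip_force: 0.0
```

Emit:
{"api": "apply_moves", "payload": {
  "moves": [
    {"dr":[0,0,0.0615],"delta_pos":[0.0171,0.033,0.0005],"gripper":1},
    {"dr":[0,0,0.0615],"delta_pos":[0.0171,0.033,0.0005],"gripper":1},
    {"dr":[0,0,0.0615],"delta_pos":[0.0171,0.033,0.0005],"gripper":1},
    {"dr":[0,0,0.0615],"delta_pos":[0.0171,0.033,0.0005],"gripper":1},
    {"dr":[0,0,0.0615],"delta_pos":[0.0171,0.033,0.0005],"gripper":1}
  ]
}}

```text
time: 1.55
ee_pos: [524.4, -96.0, 239.1]
tool_rot: [0.0, 0.781, 0.624, 0.0]
wrist_force: [0.2, -0.3, 0.3]
finger_gap: 85.3
grip_force: 0.0
```

Emit:
{"api": "apply_moves", "payload": {
  "moves": [
    {"dr":[0,0,0.0615],"delta_pos":[0.0171,0.033,0.0005],"gripper":1},
    {"dr":[0,0,0.0615],"delta_pos":[0.0171,0.033,0.0005],"gripper":1},
    {"dr":[0,0,0.0615],"delta_pos":[0.0171,0.033,0.0005],"gripper":1},
    {"delta_pos":[0,0,0],"gripper":1}
  ]
}}

```text
schema error: expected keys dr, delta_pos, gripper
```

```bash
python3 - <<'E'
from h import *
st(); w=get_image("wrist"); cv2.imwrite("pics/w1.png",w["color"][:,:,::-1]); print(w["fx"],w["cx"],w["cy"],w["xyz"])
for n,p in [("tab",[575.2,6.2,162]),("front",[574.5,-11,162])]: print(n,proj(w,p,True))
E
```

```text
t 1.55 tcp [524.4 -96.  239.1] rot [[0.22, 0.975, 0.001], [0.975, -0.22, -0.001], [-0.0, 0.001, -1.0]] F [ 0.2 -0.3  0.3] gap 85.3 grip 0.0 q [ 0.81  0.36 -0.84  1.83  0.3   1.09 -0.35]
309.70691628693146 322.4685851968766 197.00305383732922 [538.8081342  -29.41442567 381.20363967]
tab [361.78673645  53.96614417]
front [366.22100956  77.34110145]
```

View pics/w1.png

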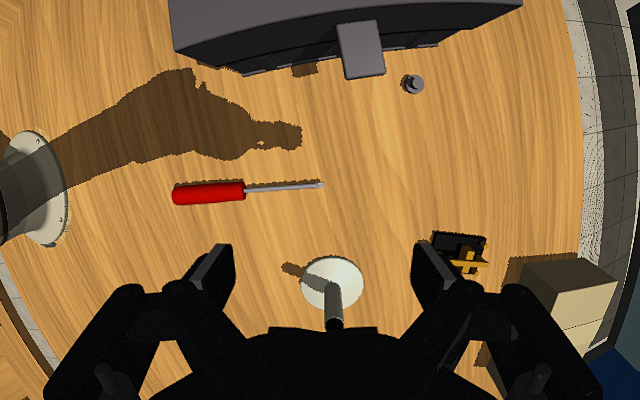

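The wrist view shows the tab's front edge at about (365,76); I predicted (366,77), so the estimate holds. Now I'll finish the approach and go down.

Emit:
{"api": "apply_moves", "payload": {
  "moves": [
    {"dr":[0,0,0.0607],"delta_pos":[0.0169,0.0327,0],"gripper":1},
    {"dr":[0,0,0.0607],"delta_pos":[0.0169,0.0327,0],"gripper":1},
    {"dr":[0,0,0.0607],"delta_pos":[0.0169,0.0327,0],"gripper":1},
    {"dr":[0,0,0],"delta_pos":[0,0,-0.025],"gripper":1},
    {"dr":[0,0,0],"delta_pos":[0,0,-0.025],"gripper":0.6}
  ]
}}

```text
time: 2.02
ee_pos: [576.7, 4.4, 189.9]
tool_rot: [0.001, 0.72, 0.694, 0.002]
wrist_force: [0.5, -1.1, -0.8]
finger_gap: 75.4
grip_force: 0.0
```

Emit:
{"api": "apply_moves", "payload": {
  "moves": [
    {"dr":[0,0,0],"delta_pos":[0,0,-0.025],"gripper":0.6},
    {"dr":[0,0,0],"delta_pos":[0,0,-0.025],"gripper":0.6},
    {"dr":[0,0,0],"delta_pos":[0,0,0],"gripper":0.4},
    {"dr":[0,0,0],"delta_pos":[0,0,0],"gripper":0.2}
  ]
}}

```text
time: 2.35
ee_pos: [573.5, 0.5, 138.0]
tool_rot: [-0.001, 0.722, 0.692, -0.001]
wrist_force: [0.7, 0.1, 0.9]
finger_gap: 51.6
grip_force: 0.0
```

```bash
python3 - <<'E'
from h import *
st()
E
```

```text
t 2.35 tcp [5.735e+02 5.000e-01 1.380e+02] rot [[0.042, 0.999, -0.003], [0.999, -0.042, 0.0], [0.0, -0.003, -1.0]] F [0.7 0.1 0.9] gap 51.6 grip 0.0 q [ 0.55  0.57 -0.8   1.82  0.49  0.96 -0.49]
```

Emit:
{"api": "apply_moves", "payload": {
  "moves": [
    {"dr":[0,0,0],"delta_pos":[0.0015,0.001,0],"gripper":-0.2},
    {"dr":[0,0,0],"delta_pos":[0,0,0],"gripper":-0.5},
    {"dr":[0,0,0],"delta_pos":[0,0,0],"gripper":-0.6},
    {"dr":[0,0,0],"delta_pos":[0,0,0],"gripper":-0.6},
    {"dr":[0,0,0],"delta_pos":[0,0,0],"gripper":-0.6}
  ],
  "newtons": 25
}}

```text
time: 2.77
ee_pos: [576.0, 2.0, 140.8]
tool_rot: [0.0, 0.722, 0.692, 0.0]
wrist_force: [-5.6, 0.4, 6.3]
finger_gap: 29.3
grip_force: 26.0
```

```bash
python3 - <<'E'
from h import *
s=st()
# arc table: grasp point stays on lid; hinge y,z
hy,hz=208,110; p=np.array([1.5,157]); v=p-[hy,hz]
r=np.hypot(*v); a0=np.arctan2(v[1],-v[0]); print(r,a0)
prev=p
for i in range(1,31):
    th=a0+1.66*i/30; q=np.array([hy-r*np.cos(th),hz+r*np.sin(th)]); print(i,((q-prev)).round(1),(q-p).round(1)); prev=q
E
```

```text
t 2.77 tcp [576.    2.  140.8] rot [[0.042, 0.999, 0.001], [0.999, -0.042, -0.001], [-0.001, 0.001, -1.0]] F [-5.6  0.4  6.3] gap 29.3 grip 26.0 q [ 0.55  0.57 -0.8   1.81  0.49  0.97 -0.5 ]
211.78113702594007 0.22379054001688276
1 [ 2.9 11.3] [ 2.9 11.3]
2 [ 3.5 11.2] [ 6.5 22.5]
3 [ 4.2 11. ] [10.6 33.5]
4 [ 4.8 10.7] [15.4 44.2]
5 [ 5.3 10.4] [20.7 54.6]
6 [ 5.9 10.1] [26.6 64.7]
7 [6.5 9.8] [33.1 74.5]
8 [7.  9.4] [40.  83.9]
9 [7.5 9. ] [47.5 92.9]
10 [8.  8.6] [ 55.5 101.5]
11 [8.4 8.1] [ 64.  109.6]
12 [8.9 7.6] [ 72.8 117.3]
13 [9.3 7.1] [ 82.1 124.4]
14 [9.7 6.6] [ 91.8 131. ]
15 [10.   6.1] [101.8 137.1]
16 [10.3  5.5] [112.2 142.6]
17 [10.6  4.9] [122.8 147.5]
18 [10.9  4.3] [133.7 151.9]
19 [11.1  3.7] [144.8 155.6]
20 [11.3  3.1] [156.1 158.7]
21 [11.5  2.5] [167.5 161.2]
22 [11.6  1.8] [179.1 163. ]
23 [11.7  1.2] [190.8 164.2]
24 [11.7  0.5] [202.5 164.7]
25 [11.7 -0.1] [214.2 164.6]
26 [11.7 -0.7] [225.9 163.9]
27 [11.6 -1.4] [237.5 162.5]
28 [11.5 -2. ] [249.1 160.5]
29 [11.4 -2.7] [260.5 157.8]
30 [11.2 -3.3] [271.7 154.5]
```

Emit:
{"api": "apply_moves", "payload": {
  "moves": [
    {"dr":[0,0,0],"delta_pos":[0.0001,0.0029,0.0113],"gripper":-0.6},
    {"dr":[0,0,0],"delta_pos":[0.0001,0.0035,0.0112],"gripper":-0.6},
    {"dr":[0,0,0],"delta_pos":[0.0002,0.0042,0.011],"gripper":-0.6},
    {"dr":[0,0,0],"delta_pos":[0.0002,0.0048,0.0107],"gripper":-0.6},
    {"dr":[0,0,0],"delta_pos":[0.0002,0.0053,0.0104],"gripper":-0.6}
  ]
}}

```text
time: 3.18
ee_pos: [576.8, 22.7, 194.9]
tool_rot: [0.0, 0.722, 0.692, -0.0]
wrist_force: [-0.4, -0.0, -4.3]
finger_gap: 29.7
grip_force: 25.4
```

```bash
python3 - <<'E'
from h import *
st(); s=get_image("scene"); cv2.imwrite("pics/s2.png",cv2.resize(s["color"][60:300,200:520,::-1],None,fx=2,fy=2))
E
```

```text
t 3.18 tcp [576.8  22.7 194.9] rot [[0.042, 0.999, 0.0], [0.999, -0.042, -0.001], [-0.0, 0.0, -1.0]] F [-0.4 -0.  -4.3] gap 29.7 grip 25.4 q [ 0.55  0.51 -0.84  1.76  0.43  1.06 -0.48]
```

View pics/s2.png

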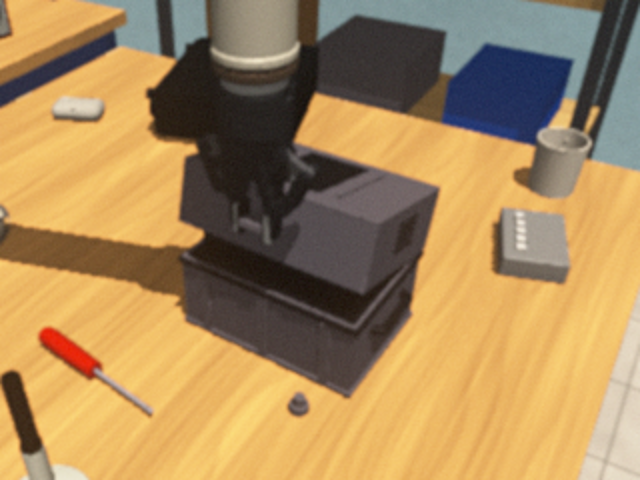

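The crop shows the lid rising in the grip, with a gap open at its front around (300,300). I'll continue along the arc.

Emit:
{"api": "apply_moves", "payload": {
  "moves": [
    {"dr":[0,0,0],"delta_pos":[0.0002,0.0059,0.0101],"gripper":-0.6},
    {"dr":[0,0,0],"delta_pos":[0.0002,0.0065,0.0098],"gripper":-0.6},
    {"dr":[0,0,0],"delta_pos":[0.0003,0.007,0.0094],"gripper":-0.6},
    {"dr":[0,0,0],"delta_pos":[0.0003,0.0075,0.009],"gripper":-0.6},
    {"dr":[0,0,0],"delta_pos":[0.0003,0.008,0.0086],"gripper":-0.6}
  ]
}}

```text
time: 3.65
ee_pos: [578.3, 57.6, 241.5]
tool_rot: [0.0, 0.722, 0.692, -0.0]
wrist_force: [-1.2, -0.8, -2.6]
finger_gap: 29.5
grip_force: 26.4
```

Emit:
{"api": "apply_moves", "payload": {
  "moves": [
    {"dr":[0,0,0],"delta_pos":[0.0003,0.0084,0.0081],"gripper":-0.6},
    {"dr":[0,0,0],"delta_pos":[0.0003,0.0089,0.0076],"gripper":-0.6},
    {"dr":[0,0,0],"delta_pos":[0.0004,0.0093,0.0071],"gripper":-0.6},
    {"dr":[0,0,0],"delta_pos":[0.0004,0.0097,0.0066],"gripper":-0.6},
    {"dr":[0,0,0],"delta_pos":[0.0004,0.01,0.0061],"gripper":-0.6}
  ]
}}

```text
time: 4.07
ee_pos: [580.2, 104.4, 276.7]
tool_rot: [0.0, 0.722, 0.692, 0.0]
wrist_force: [-0.2, -1.9, -1.0]
finger_gap: 29.5
grip_force: 27.2
```

Emit:
{"api": "apply_moves", "payload": {
  "moves": [
    {"dr":[0,0,0],"delta_pos":[0.0004,0.0103,0.0055],"gripper":-0.6},
    {"dr":[0,0,0],"delta_pos":[0.0004,0.0106,0.0049],"gripper":-0.6},
    {"dr":[0,0,0],"delta_pos":[0.0004,0.0109,0.0043],"gripper":-0.6},
    {"dr":[0,0,0],"delta_pos":[0.0004,0.0111,0.0037],"gripper":-0.6},
    {"dr":[0,0,0],"delta_pos":[0.0005,0.0113,0.0031],"gripper":-0.6}
  ]
}}

```text
time: 4.48
ee_pos: [582.4, 159.1, 298.0]
tool_rot: [0.0, 0.722, 0.692, 0.001]
wrist_force: [-0.0, -2.2, -0.3]
finger_gap: 29.4
grip_force: 28.3
```

```bash
python3 - <<'E'
from h import *
st()
E
```

```text
t 4.48 tcp [582.4 159.1 298. ] rot [[0.042, 0.999, 0.001], [0.999, -0.042, 0.0], [0.001, 0.001, -1.0]] F [-0.  -2.2 -0.3] gap 29.4 grip 28.3 q [ 0.34  0.47 -0.9   1.58  0.38  1.27 -0.66]
```

Emit:
{"api": "apply_moves", "payload": {
  "moves": [
    {"dr":[0,0,0],"delta_pos":[0.0004,0.0115,0.0025],"gripper":-0.6},
    {"dr":[0,0,0],"delta_pos":[0.0004,0.0116,0.0018],"gripper":-0.6},
    {"dr":[0,0,0],"delta_pos":[0.0004,0.0117,0.0012],"gripper":-0.6},
    {"dr":[0,0,0],"delta_pos":[0.0005,0.0117,0.0005],"gripper":-0.6},
    {"dr":[0,0,0],"delta_pos":[0.0005,0.0117,-0.0001],"gripper":-0.6}
  ]
}}

```text
time: 4.9
ee_pos: [584.8, 217.5, 303.7]
tool_rot: [0.0, 0.722, 0.692, 0.001]
wrist_force: [3.4, -1.7, 1.5]
finger_gap: 29.0
grip_force: 30.3
```

Emit:
{"api": "apply_moves", "payload": {
  "moves": [
    {"dr":[0,0,0],"delta_pos":[0.0004,0.0117,-0.0007],"gripper":-0.6},
    {"dr":[0,0,0],"delta_pos":[0.0004,0.0116,-0.0014],"gripper":-0.6},
    {"dr":[0,0,0],"delta_pos":[0.0004,0.0115,-0.002],"gripper":-0.6},
    {"dr":[0,0,0],"delta_pos":[0.0003,0.007,-0.0016],"gripper":-0.6}
  ]
}}

```text
time: 5.23
ee_pos: [586.5, 260.0, 297.7]
tool_rot: [0.0, 0.722, 0.692, 0.001]
wrist_force: [5.4, 0.3, 6.1]
finger_gap: 29.1
grip_force: 32.7
```

```bash
python3 - <<'E'
from h import *
st()
E
```

```text
t 5.23 tcp [586.5 260.  297.7] rot [[0.042, 0.999, 0.002], [0.999, -0.042, 0.002], [0.002, 0.002, -1.0]] F [5.4 0.3 6.1] gap 29.1 grip 32.7 q [ 0.14  0.54 -0.88  1.49  0.42  1.31 -0.82]
```

Emit:
{"api": "apply_moves", "payload": {
  "moves": [
    {"dr":[0,0,0],"delta_pos":[0,0.004,-0.001],"gripper":-0.6},
    {"dr":[0,0,0],"delta_pos":[0,0.004,-0.001],"gripper":-0.6},
    {"dr":[0,0,0],"delta_pos":[0,0.003,-0.0008],"gripper":-0.6},
    {"dr":[0,0,0],"delta_pos":[0,0,0],"gripper":-0.6}
  ]
}}

```text
time: 5.57
ee_pos: [587.0, 270.5, 294.9]
tool_rot: [0.0, 0.722, 0.692, 0.002]
wrist_force: [6.0, 0.4, 4.0]
finger_gap: 29.4
grip_force: 32.9
```

```bash
python3 - <<'E'
from h import *
st()
E
```

```text
t 5.57 tcp [587.  270.5 294.9] rot [[0.042, 0.999, 0.003], [0.999, -0.042, 0.002], [0.002, 0.003, -1.0]] F [6.  0.4 4. ] gap 29.4 grip 32.9 q [ 0.12  0.55 -0.88  1.48  0.43  1.31 -0.84]
```

Emit:
{"api": "apply_moves", "payload": {
  "moves": [
    {"dr":[0,0,0],"delta_pos":[0,0.003,-0.001],"gripper":-0.6},
    {"dr":[0,0,0],"delta_pos":[0,0.002,-0.0007],"gripper":-0.6},
    {"dr":[0,0,0],"delta_pos":[0,0,0],"gripper":-0.6}
  ]
}}

```text
time: 5.82
ee_pos: [587.2, 275.2, 293.4]
tool_rot: [0.0, 0.722, 0.692, 0.002]
wrist_force: [6.3, 0.5, 4.3]
finger_gap: 29.3
grip_force: 33.3
```

Emit:
{"api": "apply_moves", "payload": {
  "moves": [
    {"dr":[0,0,0],"delta_pos":[0,0.002,-0.0007],"gripper":-0.6},
    {"dr":[0,0,0],"delta_pos":[0,0.002,-0.0007],"gripper":-0.6},
    {"dr":[0,0,0],"delta_pos":[0,0,0],"gripper":-0.6}
  ]
}}

```text
time: 6.07
ee_pos: [587.4, 279.2, 292.1]
tool_rot: [0.0, 0.722, 0.692, 0.002]
wrist_force: [7.8, 0.9, 4.8]
finger_gap: 29.2
grip_force: 33.4
```

```bash
python3 - <<'E'
from h import *
st()
E
```

```text
t 6.07 tcp [587.4 279.2 292.1] rot [[0.043, 0.999, 0.004], [0.999, -0.043, 0.002], [0.002, 0.003, -1.0]] F [7.8 0.9 4.8] gap 29.2 grip 33.4 q [ 0.1   0.56 -0.88  1.47  0.44  1.31 -0.85]
```

```bash
python3 - <<'E'
from h import *
s=get_image("scene"); cv2.imwrite("pics/s3.png",cv2.resize(s["color"][40:260,230:480,::-1],None,fx=2.6,fy=2.6))
E
```

```text
(no output)
```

View pics/s3.png

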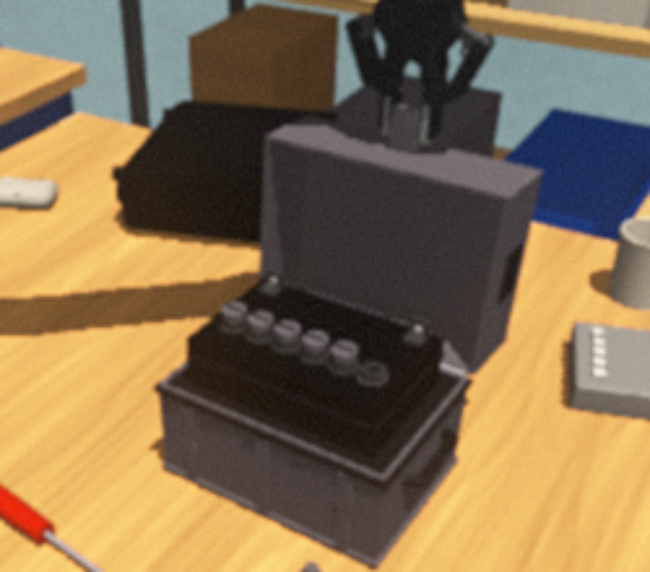

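The crop shows the lid upright with the tab still between the fingers. The open neck is the farthest right, at crop pixel (373,374), and the other five carry plugs. I'll keep easing the lid back until the stop pushes back.

Emit:
{"api": "apply_moves", "payload": {
  "moves": [
    {"dr":[0,0,0],"delta_pos":[0,0.002,-0.0007],"gripper":-0.6},
    {"dr":[0,0,0],"delta_pos":[0,0.002,-0.0007],"gripper":-0.6},
    {"dr":[0,0,0],"delta_pos":[0,0,0],"gripper":-0.6}
  ]
}}

```text
time: 6.37
ee_pos: [587.5, 281.5, 291.2]
tool_rot: [0.001, 0.722, 0.691, 0.001]
wrist_force: [6.2, -3.2, 8.8]
finger_gap: 29.5
grip_force: 33.9
```

Emit:
{"api": "apply_moves", "payload": {
  "moves": [
    {"dr":[0,0,0],"delta_pos":[0,0.002,-0.0007],"gripper":-0.6},
    {"dr":[0,0,0],"delta_pos":[0,0.002,-0.0007],"gripper":-0.6},
    {"dr":[0,0,0],"delta_pos":[0,0,0],"gripper":-0.6}
  ]
}}

```text
time: 6.62
ee_pos: [587.6, 281.4, 291.1]
tool_rot: [0.004, 0.723, 0.69, -0.002]
wrist_force: [-0.1, -14.6, 20.4]
finger_gap: 29.5
grip_force: 35.2
```

```bash
python3 - <<'E'
from h import *
s=st(); print(s["torque"])
t=get_image("top"); cv2.imwrite("pics/t3.png",cv2.resize(t["color"][120:270,170:350,::-1],None,fx=4,fy=4,interpolation=cv2.INTER_CUBIC))
E
```

```text
t 6.62 tcp [587.6 281.4 291.1] rot [[0.047, 0.999, 0.003], [0.999, -0.047, -0.008], [-0.008, 0.003, -1.0]] F [ -0.1 -14.6  20.4] gap 29.5 grip 35.2 q [ 0.09  0.56 -0.87  1.47  0.44  1.32 -0.86]
[-3.19604679  0.23869341  0.2042381 ]
```

View pics/t3.png

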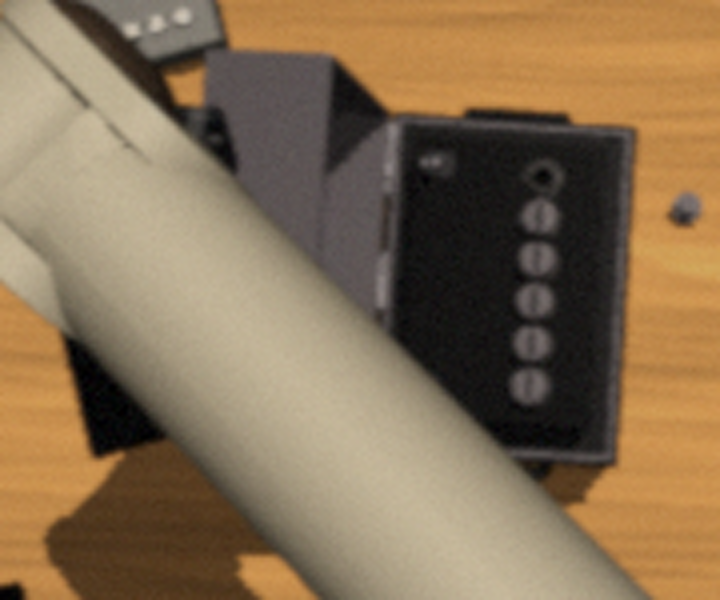

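The stop pushed back at y≈281, so the lid is on it. The top crop shows the open neck at crop pixel (543,177), at the +x end of the row, with five plugs below it down to (530,385). I'll relax, release and retreat upward.

Emit:
{"api": "apply_moves", "payload": {
  "moves": [
    {"dr":[0,0,0],"delta_pos":[0,-0.003,0.001],"gripper":-0.6},
    {"dr":[0,0,0],"delta_pos":[0,0,0],"gripper":-0.4},
    {"dr":[0,0,0],"delta_pos":[0,0,0],"gripper":0.2},
    {"dr":[0,0,0],"delta_pos":[0,0,0],"gripper":0.2},
    {"dr":[0,0,0],"delta_pos":[0,0,0.02],"gripper":0.2}
  ]
}}

```text
time: 7.08
ee_pos: [582.4, 282.2, 304.7]
tool_rot: [-0.002, 0.721, 0.693, -0.004]
wrist_force: [-0.4, 0.4, -0.6]
finger_gap: 51.4
grip_force: 0.0
```

Emit:
{"api": "apply_moves", "payload": {
  "moves": [
    {"dr":[0,0,0],"delta_pos":[0,0,0.03],"gripper":0.2},
    {"dr":[0,0,0],"delta_pos":[0,0,0.03],"gripper":0.2},
    {"dr":[0,0,0],"delta_pos":[0,0,0],"gripper":0.2}
  ]
}}

```text
time: 7.33
ee_pos: [585.8, 286.0, 375.0]
tool_rot: [-0.0, 0.721, 0.693, 0.003]
wrist_force: [-0.4, 1.1, 1.1]
finger_gap: 51.5
grip_force: 0.0
```

```bash
python3 - <<'E'
from h import *
st(); t=get_image("top"); s=get_image("scene")
F=lambda x,y:((x+.5)/4-.5+170,(y+.5)/4-.5+120)
n=F(543,177); print(n,"neck",onz(t,*n,169))
pl=[onz(t,*F(*p),179) for p in[(540,217),(537,260),(535,301),(532,344),(530,385)]]
for p in pl: print(p.round(1))
S=lambda x,y:((x+.5)/2.6-.5+230,(y+.5)/2.6-.5+40)
ns=S(373,374);print("scene",ns,onz(s,*ns,169)); print("two",two(t,n,s,ns))
# lid tab in scene predicted at 1.66
# dark hole centroid in top
c=t["color"][155:173,297:314].mean(2); print(c.astype(int))
E
```

```text
t 7.33 tcp [585.8 286.  375. ] rot [[0.04, 0.999, 0.004], [0.999, -0.04, 0.005], [0.005, 0.004, -1.0]] F [-0.4  1.1  1.1] gap 51.5 grip 0.0 q [ 0.09  0.51 -0.9   1.35  0.4   1.46 -0.82]
(305.375, 163.875) neck [651.55564635  91.03211855 169.        ]
[622.3  92.2 179. ]
[592.7  93.6 179. ]
[564.6  94.4 179. ]
[535.2  95.8 179. ]
[507.4  96.6 179. ]
scene (373.1538461538462, 183.53846153846155) [656.04089267  86.366776   169.        ]
two (array([653.00621484,  91.55758139, 164.42361159]), np.float64(1.5755301757203652))
[[ 26  28  30  29  31  31  29  31  31  29  31  32  34  35  32  34  37]
 [ 17  23  24  24  23  24  25  24  27  27  25  26  27  31  30  29  28]
 [ 23  23  21  24  22  24  22  22  21  25  26  25  24  25  24  24  26]
 [ 22  21  27  23  23  21  25  26  26  27  24  25  28  26  29  24  22]
 [ 22  21  22  21  20  24  25  30  34  34  35  29  22  25  25  25  24]
 [ 26  21  24  21  32  32  43  50  51  55  52  43  32  25  24  23  26]
 [ 28  22  24  24  31  42  54  56  53  50  57  60  45  32  26  25  29]
 [ 22  23  23  28  36  56  45  39  27  25  44  59  55  41  26  23  30]
 [ 20  19  25  30  40  43  39  20  10  18  34  49  62  54  35  24  26]
 [ 23  21  26  36  40  37  29  14   4  12  28  53  68  56  36  22  26]
 [ 23  24  24  32  34  39  38  28  17  15  28  49  58  53  28  27  25]
 [ 22  24  19  25  29  36  44  39  39  33  45  50  51  41  29  22  21]
 [ 17  22  22  20  19  27  33  41  47  52  47  50  46  34  22  22  25]
 [ 20  21  24  23  21  24  27  35  40  44  45  45  37  28  24  26  25]
 [ 21  22  24  22  23  25  39  51  53  55  46  33  28  22  28  24  23]
 [ 25  21  23  29  34  52  70  77  77  73  63  43  33  25  22  22  25]
 [ 23  18  24  36  60  85  94  79  81  98  91  66  38  23  24  28  24]
 [ 24  25  25  47  70  94  91  77  81 106 107  85  52  34  25  22  24]]
```

Three estimates of the neck agree: the direct pixel, the plug row and the box geometry all give (651.5,91,169). Now over to the gauge.

Emit:
{"api": "apply_moves", "payload": {
  "moves": [
    {"dr":[0,0,-0.033],"delta_pos":[-0.0055,-0.036,-0.004],"gripper":0.2},
    {"dr":[0,0,-0.033],"delta_pos":[-0.0055,-0.036,-0.004],"gripper":0.2},
    {"dr":[0,0,-0.033],"delta_pos":[-0.0055,-0.036,-0.005],"gripper":0.2},
    {"dr":[0,0,-0.033],"delta_pos":[-0.0055,-0.036,-0.008],"gripper":0.2},
    {"dr":[0,0,-0.033],"delta_pos":[-0.0055,-0.036,-0.008],"gripper":0.2}
  ]
}}

```text
time: 7.85
ee_pos: [556.3, 101.5, 338.3]
tool_rot: [-0.001, 0.777, 0.63, -0.001]
wrist_force: [0.4, -0.2, 0.0]
finger_gap: 51.4
grip_force: 0.0
```

Emit:
{"api": "apply_moves", "payload": {
  "moves": [
    {"dr":[0,0,-0.033],"delta_pos":[-0.0055,-0.036,-0.008],"gripper":0.2},
    {"dr":[0,0,-0.033],"delta_pos":[-0.0055,-0.036,-0.008],"gripper":0.2},
    {"dr":[0,0,-0.033],"delta_pos":[-0.0055,-0.036,-0.008],"gripper":0.2},
    {"dr":[0,0,-0.033],"delta_pos":[-0.0055,-0.036,-0.008],"gripper":0.2},
    {"dr":[0,0,-0.033],"delta_pos":[-0.0055,-0.036,-0.008],"gripper":0.2}
  ]
}}

```text
time: 8.27
ee_pos: [528.6, -78.3, 298.4]
tool_rot: [-0.002, 0.826, 0.563, -0.001]
wrist_force: [2.1, 1.3, 0.3]
finger_gap: 51.6
grip_force: 0.0
```

Emit:
{"api": "apply_moves", "payload": {
  "moves": [
    {"dr":[0,0,-0.033],"delta_pos":[-0.0055,-0.036,-0.008],"gripper":0.2},
    {"dr":[0,0,-0.033],"delta_pos":[-0.0055,-0.036,-0.008],"gripper":0.2},
    {"dr":[0,0,-0.033],"delta_pos":[-0.0055,-0.036,-0.008],"gripper":0.2},
    {"dr":[0,0,-0.033],"delta_pos":[-0.0055,-0.036,-0.008],"gripper":0.2},
    {"dr":[0,0,-0.033],"delta_pos":[-0.0055,-0.036,-0.008],"gripper":0.2}
  ]
}}

```text
time: 8.68
ee_pos: [501.3, -257.8, 258.3]
tool_rot: [-0.002, 0.87, 0.494, -0.001]
wrist_force: [0.6, 0.2, -0.0]
finger_gap: 51.6
grip_force: 0.0
```

Emit:
{"api": "apply_moves", "payload": {
  "moves": [
    {"dr":[0,0,0],"delta_pos":[0,0,0],"gripper":0.2},
    {"dr":[0,0,0],"delta_pos":[0,0,0],"gripper":0.2},
    {"dr":[0,0,0],"delta_pos":[0,0,0],"gripper":0.2}
  ]
}}

```text
time: 8.93
ee_pos: [502.5, -255.8, 259.1]
tool_rot: [-0.002, 0.869, 0.494, -0.0]
wrist_force: [0.1, -0.0, -0.5]
finger_gap: 51.3
grip_force: 0.0
```

```bash
python3 - <<'E'
from h import *
st(); w=get_image("wrist"); t=get_image("top"); s=get_image("scene")
cv2.imwrite("pics/c4.png",np.vstack([w["color"][:,:,::-1][60:400,:],s["color"][20:240,:,::-1]]))
for z in(191,95,16): print(z,proj(w,[500,-260,z],True))
# is lid staying: top view mask of grey lid stays; compare neck visible
E
```

```text
t 8.93 tcp [ 502.5 -255.8  259.1] rot [[0.511, 0.859, -0.002], [0.859, -0.511, 0.003], [0.001, -0.004, -1.0]] F [ 0.1 -0.  -0.5] gap 51.3 grip 0.0 q [ 0.96  0.36 -0.67  1.73  0.24  1.14 -0.32]
191 [323.67426653 216.43054532]
95 [323.67302089 185.56734344]
16 [323.66970842 171.17227288]
```

View pics/c4.png

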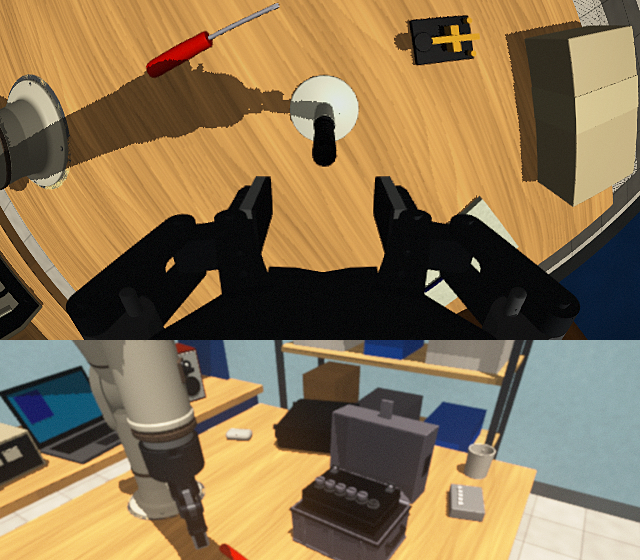

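The lid stays open. In the wrist part, the gauge top is near image pixel (324,213) and the foot centre near (324,168), both close to prediction. I'll refine along the tool's x axis with a mask.

```bash
python3 - <<'E'
from h import *
w=get_image("wrist"); c=w["color"]; st()
hsv=cv2.cvtColor(c,cv2.COLOR_RGB2HSV)
m=((hsv[...,1]<50)&(hsv[...,2]>110)).astype(np.uint8); m[:120]=0;m[235:]=0;m[:,:285]=0;m[:,365:]=0
el=cv2.fitEllipse(cv2.convexHull(cv2.findNonZero(m))); print(el,onz(w,*el[0],14,True))
for r in range(170,232,5):
    xs=np.nonzero(c[r,300:350].max(1)<70)[0]+300; print(r,xs.min() if len(xs) else None,xs.max() if len(xs) else None)
for r in (223,222,224): print(onz(w,323.7,r,191,True))
print(proj(w,[500,-260,191],True))
E
```

```text
t 9.13 tcp [ 503.8 -255.3  260.9] rot [[0.509, 0.861, 0.0], [0.861, -0.509, 0.0], [0.001, -0.0, -1.0]] F [ 1.1 -0.8  0.7] gap 51.3 grip 0.0 q [ 0.96  0.36 -0.68  1.73  0.24  1.14 -0.32]
((322.7313537597656, 169.187744140625), (66.58270263671875, 67.7569808959961), 92.74200439453125) [ 501.72836639 -257.53682251   14.        ]
170 315 324
175 314 322
180 314 331
185 312 332
190 314 331
195 313 332
200 312 333
205 312 333
210 311 334
215 311 334
220 312 333
225 318 328
230 None None
[ 498.56911335 -264.2501256   191.        ]
[ 498.96396163 -263.58141049  191.        ]
[ 498.17332621 -264.92044306  191.        ]
[322.41685315 217.32091849]
```

Emit:
{"api": "apply_moves", "payload": {
  "moves": [
    {"dr":[0,0,0],"delta_pos":[-0.0028,-0.0032,0],"gripper":0.2},
    {"dr":[0,0,0],"delta_pos":[0,0,-0.02],"gripper":0.2},
    {"dr":[0,0,0],"delta_pos":[0,0,-0.03],"gripper":0.2},
    {"dr":[0,0,0],"delta_pos":[0,0,-0.03],"gripper":0.2},
    {"dr":[0,0,0],"delta_pos":[0,0,-0.024],"gripper":0.2}
  ]
}}

```text
time: 9.55
ee_pos: [499.8, -260.2, 155.4]
tool_rot: [-0.0, 0.869, 0.494, -0.0]
wrist_force: [-0.5, -1.0, -0.2]
finger_gap: 51.1
grip_force: 0.0
```

Emit:
{"api": "apply_moves", "payload": {
  "moves": [
    {"dr":[0,0,0],"delta_pos":[0,0,-0.02],"gripper":0.2},
    {"dr":[0,0,0],"delta_pos":[0,0,0],"gripper":0.0},
    {"dr":[0,0,0],"delta_pos":[0,0,0],"gripper":-0.2},
    {"dr":[0,0,0],"delta_pos":[0,0,0],"gripper":-0.4}
  ]
}}

```text
time: 9.88
ee_pos: [501.4, -260.5, 138.2]
tool_rot: [0.001, 0.869, 0.494, 0.001]
wrist_force: [-0.1, 0.0, 0.3]
finger_gap: 25.9
grip_force: 0.0
```

```bash
python3 - <<'E'
from h import *
st()
E
```

```text
t 9.88 tcp [ 501.4 -260.5  138.2] rot [[0.511, 0.859, 0.002], [0.859, -0.511, -0.001], [0.0, 0.002, -1.0]] F [-0.1  0.   0.3] gap 25.9 grip 0.0 q [ 0.91  0.5  -0.61  1.85  0.36  0.91 -0.41]
```

Emit:
{"api": "apply_moves", "payload": {
  "moves": [
    {"dr":[0,0,0],"delta_pos":[0,0.001,0],"gripper":-0.5},
    {"dr":[0,0,0],"delta_pos":[0,0,0],"gripper":-0.6},
    {"dr":[0,0,0],"delta_pos":[0,0,0],"gripper":-0.8},
    {"dr":[0,0,0],"delta_pos":[0,0,0],"gripper":-0.8},
    {"dr":[0,0,0],"delta_pos":[0,0,0],"gripper":-0.8}
  ],
  "newtons": 50
}}

```text
time: 10.3
ee_pos: [501.7, -259.8, 138.7]
tool_rot: [0.001, 0.869, 0.494, 0.001]
wrist_force: [-0.4, 0.3, 7.3]
finger_gap: 16.7
grip_force: 48.5
```

```bash
python3 - <<'E'
from h import *
st()
E
```

```text
t 10.30 tcp [ 501.7 -259.8  138.7] rot [[0.512, 0.859, 0.003], [0.859, -0.512, -0.002], [-0.0, 0.003, -1.0]] F [-0.4  0.3  7.3] gap 16.7 grip 48.5 q [ 0.91  0.5  -0.61  1.85  0.36  0.91 -0.41]
```

Emit:
{"api": "apply_moves", "payload": {
  "moves": [
    {"dr":[0,0,0],"delta_pos":[0,0,0.01],"gripper":-0.8},
    {"dr":[0,0,0],"delta_pos":[0,0,0.018],"gripper":-0.8},
    {"dr":[0,0,0],"delta_pos":[0,0,0.022],"gripper":-0.8},
    {"dr":[0,0,0],"delta_pos":[0,0,0.025],"gripper":-0.8},
    {"dr":[0,0,0],"delta_pos":[0,0,0.025],"gripper":-0.8}
  ]
}}

```text
time: 10.72
ee_pos: [500.1, -259.3, 238.4]
tool_rot: [-0.0, 0.869, 0.494, -0.0]
wrist_force: [0.2, 0.1, -1.0]
finger_gap: 17.0
grip_force: 48.7
```

Emit:
{"api": "apply_moves", "payload": {
  "moves": [
    {"dr":[0,0,0],"delta_pos":[0,0,0.025],"gripper":-0.8},
    {"dr":[0,0,0],"delta_pos":[0,0,0.025],"gripper":-0.8},
    {"dr":[0,0,0],"delta_pos":[0,0,0.025],"gripper":-0.8},
    {"dr":[0,0,0],"delta_pos":[0,0,0.02],"gripper":-0.8},
    {"dr":[0,0,0],"delta_pos":[0,0,0],"gripper":-0.8}
  ]
}}

```text
time: 11.13
ee_pos: [502.6, -260.0, 337.5]
tool_rot: [0.004, 0.869, 0.494, 0.002]
wrist_force: [0.6, 0.1, -0.6]
finger_gap: 16.6
grip_force: 48.8
```

```bash
python3 - <<'E'
from h import *
s=st(); w=get_image("wrist"); sc=get_image("scene"); t=get_image("top")
M=rot(s["tool_rot"]).as_matrix()
tip=s["ee_pos"]+M[:,2]*113.7; col=s["ee_pos"]+M[:,2]*43.7
for n,g,f in(("w",w,True),("s",sc,False),("t",t,False)): print(n,"col",proj(g,col,f),"tip",proj(g,tip,f))
p=proj(sc,tip).astype(int); x0,y0=p[0]-40,p[1]-60
a=cv2.resize(sc["color"][y0:y0+90,x0:x0+100,::-1],None,fx=4,fy=4,interpolation=cv2.INTER_CUBIC)
b=w["color"][120:400,220:420,::-1]; b=cv2.resize(b,None,fx=360/280,fy=360/280)
cv2.imwrite("pics/c5.png",np.hstack([a,b])); print(x0,y0)
E
```

```text
t 11.13 tcp [ 502.6 -260.   337.5] rot [[0.512, 0.859, 0.007], [0.859, -0.512, -0.004], [-0.0, 0.008, -1.0]] F [ 0.6  0.1 -0.6] gap 16.6 grip 48.8 q [ 0.99  0.29 -0.69  1.63  0.2   1.28 -0.28]
w col [323.37865674 221.55742354] tip [323.16669153 193.40640975]
s col [190.30448014 203.22498435] tip [200.62957465 235.76731012]
t col [445.59087061 218.28791954] tip [437.79073529 219.12564094]
160 175
```

View pics/c5.png

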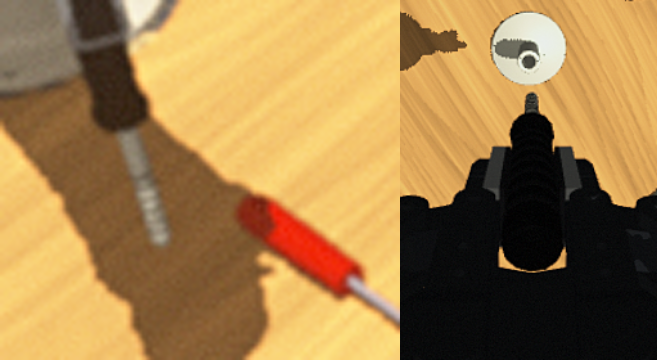

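Both views match prediction: the rod tip is at scene (200,236) against a predicted (200.6,235.8), and in the wrist view it is within 1 px. The gauge sits straight in the grip. I'll move over the neck.

Emit:
{"api": "apply_moves", "payload": {
  "moves": [
    {"dr":[0,0,0.035],"delta_pos":[0.0124,0.0293,0],"gripper":-0.8},
    {"dr":[0,0,0.035],"delta_pos":[0.0124,0.0293,0],"gripper":-0.8},
    {"dr":[0,0,0.035],"delta_pos":[0.0124,0.0293,0],"gripper":-0.8},
    {"dr":[0,0,0.035],"delta_pos":[0.0124,0.0293,0],"gripper":-0.8},
    {"dr":[0,0,0.035],"delta_pos":[0.0124,0.0293,0],"gripper":-0.8}
  ]
}}

```text
time: 11.7
ee_pos: [561.8, -111.7, 330.3]
tool_rot: [-0.001, 0.823, 0.569, -0.001]
wrist_force: [0.8, -0.8, -0.8]
finger_gap: 16.9
grip_force: 48.8
```

Emit:
{"api": "apply_moves", "payload": {
  "moves": [
    {"dr":[0,0,0.035],"delta_pos":[0.0124,0.0293,0],"gripper":-0.8},
    {"dr":[0,0,0.035],"delta_pos":[0.0124,0.0293,0],"gripper":-0.8},
    {"dr":[0,0,0.035],"delta_pos":[0.0124,0.0293,0],"gripper":-0.8},
    {"dr":[0,0,0.035],"delta_pos":[0.0124,0.0293,0],"gripper":-0.8},
    {"dr":[0,0,0.035],"delta_pos":[0.0124,0.0293,0],"gripper":-0.8}
  ]
}}

```text
time: 12.12
ee_pos: [623.9, 34.7, 330.1]
tool_rot: [-0.001, 0.77, 0.639, -0.001]
wrist_force: [0.2, 0.7, 0.4]
finger_gap: 16.8
grip_force: 48.8
```

Emit:
{"api": "apply_moves", "payload": {
  "moves": [
    {"dr":[0,0,0],"delta_pos":[0.0124,0.0293,0],"gripper":-0.8},
    {"dr":[0,0,0],"delta_pos":[0.0124,0.0293,0],"gripper":-0.8},
    {"dr":[0,0,0],"delta_pos":[0,0,0],"gripper":-0.8},
    {"dr":[0,0,0],"delta_pos":[0,0,0],"gripper":-0.8},
    {"dr":[0,0,0],"delta_pos":[0,0,0],"gripper":-0.8}
  ]
}}

```text
time: 12.53
ee_pos: [648.6, 91.6, 330.3]
tool_rot: [-0.0, 0.77, 0.638, -0.001]
wrist_force: [-0.2, -1.0, -1.5]
finger_gap: 17.1
grip_force: 48.9
```

```bash
python3 - <<'E'
from h import *
a=[];
for i in range(6):
    w=get_image("wrist"); a.append(state()["ee_pos"])
print(np.round(a,1)); s=st()
print("neck pred",proj(w,[651.5,91.1,169],True), "plug pred",proj(w,[622.5,92.2,179],True))
M=rot(s["tool_rot"]).as_matrix(); print("tip",proj(w,s["ee_pos"]+M[:,2]*113.7,True))
cv2.imwrite("pics/c6.png",cv2.resize(w["color"][100:260,230:420,::-1],None,fx=4,fy=3.7,interpolation=cv2.INTER_CUBIC))
E
```

```text
[[648.8  90.5 330.6]
 [648.9  90.  331. ]
 [649.1  89.9 331.3]
 [649.2  90.1 331.5]
 [649.2  90.3 331.7]
 [649.2  90.6 331.9]]
t 12.83 tcp [649.2  90.6 331.9] rot [[0.188, 0.982, 0.0], [0.982, -0.188, -0.001], [-0.001, 0.0, -1.0]] F [-0.3 -0.2 -0.3] gap 16.9 grip 48.9 q [ 0.36  0.52 -0.82  1.4   0.38  1.38 -0.65]
neck pred [325.05862892 179.79532319] plug pred [295.90545336 186.40839653]
tip [323.057184   193.24400529]
```

View pics/c6.png

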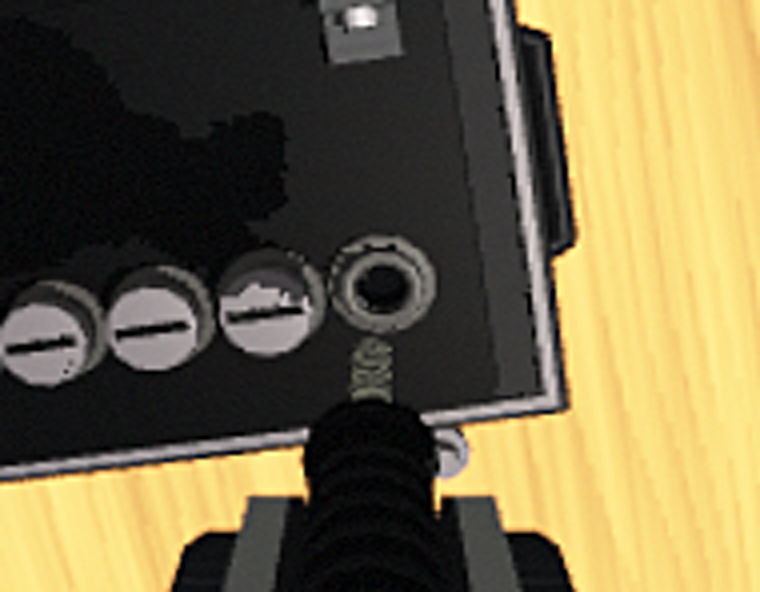

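The crop shows the open neck's rim centred at crop pixel (383,284), which is image (325.4,176.4), with the rod tip at (371,340). The neck is about 3 mm farther along tool x than predicted, so I'll lower the tip just above the plugs and compare numerically.

Emit:
{"api": "apply_moves", "payload": {
  "moves": [
    {"dr":[0,0,0],"delta_pos":[0.0025,0.002,-0.01],"gripper":-0.8},
    {"dr":[0,0,0],"delta_pos":[0,0,-0.012],"gripper":-0.8},
    {"dr":[0,0,0],"delta_pos":[0,0,-0.008],"gripper":-0.8},
    {"dr":[0,0,0],"delta_pos":[0,0,0],"gripper":-0.8},
    {"dr":[0,0,0],"delta_pos":[0,0,0],"gripper":-0.8}
  ]
}}

```text
time: 13.25
ee_pos: [651.1, 93.8, 300.4]
tool_rot: [-0.001, 0.77, 0.638, -0.001]
wrist_force: [0.8, 0.3, -0.3]
finger_gap: 16.5
grip_force: 48.9
```

```bash
python3 - <<'E'
from h import *
s=st(); w=get_image("wrist"); sc=get_image("scene"); t=get_image("top")
M=rot(s["tool_rot"]).as_matrix(); tip=s["ee_pos"]+M[:,2]*113.7; print("tip",tip)
for n,g,f in(("w",w,True),("s",sc,False),("t",t,False)): print(n,"neck",proj(g,[651.7,92,169],f),"tip",proj(g,tip,f))
np.set_printoptions(linewidth=250)
g=w["color"].mean(2).astype(int)
print("wrist cols 308..342");
for r in range(158,206): print(r,g[r,308:342])
p=proj(sc,tip).astype(int); g2=sc["color"].mean(2).astype(int)
print("scene",p)
for r in range(p[1]-22,p[1]+22): print(r,g2[r,p[0]-14:p[0]+14])
E
```

```text
t 13.25 tcp [651.1  93.8 300.4] rot [[0.186, 0.983, -0.002], [0.983, -0.186, -0.0], [-0.001, -0.002, -1.0]] F [ 0.8  0.3 -0.3] gap 16.5 grip 48.9 q [ 0.36  0.55 -0.81  1.44  0.4   1.33 -0.67]
tip [650.82767504  93.77913899 186.68559421]
w neck [324.39794489 190.29330301] tip [323.08860882 193.61695213]
s neck [372.49761727 181.64014085] tip [373.05876332 174.60373175]
t neck [305.02536985 163.81613792] tip [304.18609469 163.05503753]
wrist cols 308..342
158 [12 13  7 12 34 34 31 36 32 34 35 32 34 34 36 37 36 36 37 36 36 37 38 38 40 36 39 38 41 38 39 40 42 40]
159 [ 7 12  7  4 34 31 36 32 33 34 35 35 36 37 35 35 36 37 36 37 40 38 36 40 40 39 39 41 41 41 43 40 43 41]
160 [11  9 15 16 33 34 33 34 36 34 34 34 35 34 37 35 39 36 37 38 36 37 36 37 39 39 41 41 39 41 40 39 41 38]
161 [ 6  5 19 37 31 34 34 35 34 32 33 34 34 36 35 36 38 36 38 37 37 39 36 38 37 38 40 40 40 40 40 41 44 42]
162 [10  7 17 34 32 35 31 34 33 33 32 34 32 35 36 35 35 35 35 37 36 36 40 39 39 38 38 38 41 40 40 38 45 41]
163 [ 6  8 15 31 29 31 32 32 32 34 36 34 35 35 37 37 36 36 36 38 34 37 38 38 37 40 37 38 40 40 41 39 4
[... 9503 characters left out ...]
 26 23 25 19 26 32 36 48 45 53 50 53 54 36 28 23 24 26 25 24 26 25 22]
189 [23 25 24 21 24 24 23 30 25 20 27 26 24 28 25 26 33 24 29 26 24 22 29 21 18 26 21 23]
190 [24 20 22 24 25 22 24 27 26 19 25 26 25 17 24 19 29 25 22 30 26 17 25 24 20 28 26 29]
191 [26 27 25 22 21 24 16 26 18 27 19 21 24 26 26 21 25 22 27 22 31 23 26 23 21 23 29 29]
192 [20 22 24 30 21 26 22 26 22 24 22 23 31 27 24 31 25 28 25 28 24 24 20 19 24 30 31 35]
193 [22 19 25 24 28 23 29 21 31 27 29 21 26 21 31 29 26 26 24 25 24 22 25 24 31 28 36 24]
194 [14 23 19 25 18 22 18 20 29 26 25 26 27 30 21 23 25 28 22 23 19 24 26 26 31 36 23 25]
195 [22 19 25 20 25 23 24 24 22 27 23 27 19 26 22 27 27 19 28 27 18 24 25 29 31 24 24 22]
```

Emit:
{"api": "apply_moves", "payload": {
  "moves": [
    {"dr":[0,0,0],"delta_pos":[0.0027,0.002,0],"gripper":-0.8},
    {"dr":[0,0,0],"delta_pos":[0,0,-0.006],"gripper":-0.8},
    {"dr":[0,0,0],"delta_pos":[0,0,-0.006],"gripper":-0.8},
    {"dr":[0,0,0],"delta_pos":[0,0,0],"gripper":-0.8},
    {"dr":[0,0,0],"delta_pos":[0,0,0],"gripper":-0.8}
  ]
}}

```text
time: 13.82
ee_pos: [654.0, 95.9, 289.0]
tool_rot: [-0.0, 0.77, 0.638, -0.001]
wrist_force: [0.8, -0.6, -0.8]
finger_gap: 16.6
grip_force: 48.9
```

```bash
python3 - <<'E'
from h import *
s=st(); w=get_image("wrist"); sc=get_image("scene")
M=rot(s["tool_rot"]).as_matrix(); tip=s["ee_pos"]+M[:,2]*113.7; print("tip",tip)
for n,g,f in(("w",w,True),("s",sc,False)): print(n,"neck",proj(g,[651.7,92,169],f),"tip",proj(g,tip,f))
np.set_printoptions(linewidth=250)
g=w["color"].mean(2).astype(int)
print("wrist cols 306..344");
for r in range(172,212): print(r,g[r,306:344])
g2=sc["color"].mean(2).astype(int)
print("scene cols 362..388")
for r in range(172,192): print(r,g2[r,362:388])
E
```

```text
t 13.82 tcp [654.   95.9 289. ] rot [[0.186, 0.983, -0.001], [0.983, -0.186, -0.0], [-0.001, -0.001, -1.0]] F [ 0.8 -0.6 -0.8] gap 16.6 grip 48.9 q [ 0.35  0.56 -0.81  1.44  0.41  1.31 -0.67]
tip [653.83509027  95.86107552 175.26411079]
w neck [321.49292549 196.39102567] tip [323.06716609 193.61653444]
s neck [372.49761727 181.64014085] tip [374.33986569 178.76298713]
wrist cols 306..344
172 [34 33 33 34 33 32 31 31 32 30 32 32 32 32 35 33 33 34 33 35 37 35 35 37 36 36 39 35 39 40 35 40 39 38 39 39 42 41]
173 [30 32 30 28 32 33 33 28 32 34 35 31 35 34 33 32 34 31 36 34 32 35 34 36 34 37 36 37 37 37 38 38 36 37 39 40 40 40]
174 [32 27 31 31 28 27 32 31 33 30 29 31 30 34 34 34 37 36 35 35 34 35 36 34 34 36 36 39 37 37 37 39 39 40 39 39 40 40]
175 [30 31 29 28 32 30 31 33 28 29 30 31 30 33 33 34 33 32 33 35 35 35 37 35 38 33 36 36 36 37 40 38 39 37 38 39 41 41]
176 [28 28 29 28 28 32 31 29 32 33 32 35 32 33 33 32 34 32 33 36 35 35 35 35 36 35 36 36 37 37 35 37 38 37 42 37 38 42]
177 [30 30 30 31 29 30 31 33 30 32 29 30 31 37 37 30 31 28 31 30 31 34 35 34 38 38 36 38 37 39 38 42 38 38 38
[... 6310 characters left out ...]
 45 30 23 18 22 25 25 27 27]
184 [40 41 40 33 38 50 52 42 42 51 52 49 54 64 59 62 61 56 26 23 22 26 23 27 24 24]
185 [25 27 21 25 30 54 63 57 49 43 49 48 47 51 54 67 68 53 30 19 30 27 23 24 26 23]
186 [23 28 15 19 27 44 61 61 64 56 57 50 57 54 62 67 62 37 25 29 22 29 31 23 24 24]
187 [28 29 25 19 23 31 50 55 57 65 59 58 67 66 63 54 47 29 23 23 21 26 24 24 26 23]
188 [22 26 18 29 22 25 30 28 38 43 48 48 45 60 53 36 27 25 26 29 23 23 24 18 24 29]
189 [24 25 25 25 22 27 23 27 29 27 27 30 28 31 35 20 24 24 23 32 25 31 18 25 17 30]
190 [23 28 24 25 21 22 18 22 23 24 24 24 23 26 26 23 20 26 27 16 23 24 21 30 30 36]
191 [25 25 29 24 25 24 26 22 21 23 28 22 22 22 28 27 27 25 26 27 20 26 30 26 27 29]
```

Resolved: the bright inner ring is the rim and the outer one a lower flange. The hole centre in the wrist view, (321.8,196), gives the neck at (652,92.3), which agrees with the other views. I'll correct and start in.

Emit:
{"api": "apply_moves", "payload": {
  "moves": [
    {"dr":[0,0,0],"delta_pos":[-0.002,-0.0032,0],"gripper":-0.8},
    {"dr":[0,0,0],"delta_pos":[0,0,0],"gripper":-0.8},
    {"dr":[0,0,0],"delta_pos":[0,0,-0.004],"gripper":-0.8},
    {"dr":[0,0,0],"delta_pos":[0,0,-0.004],"gripper":-0.8}
  ]
}}

```text
time: 14.25
ee_pos: [652.6, 92.8, 281.9]
tool_rot: [0.0, 0.77, 0.638, 0.0]
wrist_force: [0.5, 0.4, -1.1]
finger_gap: 16.9
grip_force: 48.9
```

Emit:
{"api": "apply_moves", "payload": {
  "moves": [
    {"dr":[0,0,0],"delta_pos":[0,0,-0.004],"gripper":-0.8},
    {"dr":[0,0,0],"delta_pos":[0,0,-0.004],"gripper":-0.8},
    {"dr":[0,0,0],"delta_pos":[0,0,0],"gripper":-0.8}
  ]
}}

```text
time: 14.5
ee_pos: [651.8, 92.7, 272.4]
tool_rot: [-0.0, 0.77, 0.638, -0.001]
wrist_force: [-0.1, -0.2, -0.7]
finger_gap: 16.8
grip_force: 48.9
```

```bash
python3 - <<'E'
from h import *
s=st();print(s["torque"].round(2)); w=get_image("wrist")
M=rot(s["tool_rot"]).as_matrix(); print("pred",proj(w,[652,92.3,169],True),"rod at rim",proj(w,s["ee_pos"]+M[:,2]*(s["ee_pos"][2]-169),True))
np.set_printoptions(linewidth=250)
g=w["color"].mean(2).astype(int)
for r in range(178,216): print(r,g[r,306:344])
E
```

```text
t 14.50 tcp [651.8  92.7 272.4] rot [[0.186, 0.983, -0.002], [0.983, -0.186, -0.0], [-0.001, -0.002, -1.0]] F [-0.1 -0.2 -0.7] gap 16.8 grip 48.9 q [ 0.35  0.57 -0.8   1.47  0.42  1.28 -0.68]
[-0.09  0.01 -0.03]
pred [323.6313028  197.15836354] rod at rim [323.09412386 196.8538111 ]
178 [ 9  6 12  7 19 37 34 33 34 33 35 32 28 27 41 57 40 29 33 25 17  4 16 28 31 35 34 36 38 36 36 38 38 39 38 41 38 42]
179 [  9   8   8   5   3  16  34  33  31  24  15  27  55  89 108 112 111 111 111 111 108 105  87  70  35  23  30  36  37  38  37  37  38  41  39  37  40  36]
180 [  6   7   6  17  22  21  12  18  35  52  56  33  43 100 120 118 117 123 127 126 125 126 120 116  90  61  41  30  36  36  37  39  40  40  39  38  38  38]
181 [  6  21  24  26  36  28   0  41  69  92  97  83  41  75 108 118 107  90  93  95  95 102 131 130 119 104  79  50  31  28  37  35  38  37  39  38  40  41]
182 [ 11  34  29  26  29  27  30  76 103 114 117 104  46  30  73 100  72  24  23  25  26  47 112 124 132 131 120  93  58  41  36  36  37  37  39  43  38  40]
183 [  6  33  17   5   6  23  77 106 113 113 104  31  25  25  22
[... 4145 characters left out ...]
 27 14  6  4  5  6  4 10 14 10 12 14 12 14 15 17  3  4  0  0  2 11 27 31 32 31 34 32 32 32 33 34 35]
211 [21 25 29 27 23 17  2  0  9  9 10  6  9  9 10  5  9  5  9  3 13  5  4 11  4  5  5  6 27 29 32 35 34 31 31 33 34 34]
212 [27 28 26 19 13  8  5  9  9  7  7  8  9  6  1  7 15  6 11  9  6 11  8  7 10  7  6  7  5 30 34 32 32 28 32 31 34 34]
213 [26 28 19 14 13  6  5 10  5  2  7  7  9  5  3  7 10  5  4  7 11  9  8  4  9 12  5  3  0 17 29 32 34 30 34 30 32 32]
214 [27 26 15  3  5  9 16  7  5  6  9  8  8  9 10  5  9  5  1  6  6  5  3 10  6  7 13  7  2  5 18 27 31 32 32 30 34 30]
215 [27 19  7  4  7  8  0  8  7  4  7  3  5  6  8  5  1  6 10  2  7  7  6  7 11 13  4 11  9  9  3 19 32 35 33 34 33 29]
```

No contact with the tip about 10 mm inside the hole, nearly centred. Continuing down.

Emit:
{"api": "apply_moves", "payload": {
  "moves": [
    {"dr":[0,0,0],"delta_pos":[0.0004,-0.0003,-0.006],"gripper":-0.8},
    {"dr":[0,0,0],"delta_pos":[0,0,-0.006],"gripper":-0.8},
    {"dr":[0,0,0],"delta_pos":[0,0,-0.006],"gripper":-0.8},
    {"dr":[0,0,0],"delta_pos":[0,0,-0.006],"gripper":-0.8},
    {"dr":[0,0,0],"delta_pos":[0,0,0],"gripper":-0.8}
  ]
}}

```text
time: 14.97
ee_pos: [651.9, 92.2, 247.8]
tool_rot: [-0.001, 0.77, 0.638, -0.001]
wrist_force: [-0.6, -0.6, -1.8]
finger_gap: 17.0
grip_force: 48.9
```

```bash
python3 - <<'E'
from h import *
s=st();print(s["torque"].round(2))
E
```

```text
t 14.97 tcp [651.9  92.2 247.8] rot [[0.186, 0.983, -0.003], [0.983, -0.186, -0.0], [-0.001, -0.003, -1.0]] F [-0.6 -0.6 -1.8] gap 17.0 grip 48.9 q [ 0.35  0.59 -0.79  1.5   0.43  1.24 -0.69]
[ 0.    0.03 -0.01]
```

Emit:
{"api": "apply_moves", "payload": {
  "moves": [
    {"dr":[0,0,0],"delta_pos":[0,0,-0.006],"gripper":-0.8},
    {"dr":[0,0,0],"delta_pos":[0,0,-0.006],"gripper":-0.8},
    {"dr":[0,0,0],"delta_pos":[0,0,-0.006],"gripper":-0.8},
    {"dr":[0,0,0],"delta_pos":[0,0,-0.006],"gripper":-0.8},
    {"dr":[0,0,0],"delta_pos":[0,0,-0.004],"gripper":-0.8}
  ]
}}

```text
time: 15.38
ee_pos: [652.5, 92.5, 220.7]
tool_rot: [-0.0, 0.77, 0.638, -0.0]
wrist_force: [-0.5, -0.3, 0.4]
finger_gap: 16.6
grip_force: 48.9
```

Emit:
{"api": "apply_moves", "payload": {
  "moves": [
    {"dr":[0,0,0],"delta_pos":[0,0,-0.002],"gripper":-0.8},
    {"dr":[0,0,0],"delta_pos":[0,0,-0.002],"gripper":-0.8},
    {"dr":[0,0,0],"delta_pos":[0,0,-0.001],"gripper":-0.8},
    {"dr":[0,0,0],"delta_pos":[0,0,0],"gripper":-0.8}
  ]
}}

```text
time: 15.72
ee_pos: [652.8, 92.7, 216.7]
tool_rot: [-0.0, 0.77, 0.638, 0.0]
wrist_force: [0.6, 0.4, -0.8]
finger_gap: 16.6
grip_force: 48.9
```

```bash
python3 - <<'E'
from h import *
s=st();print(s["torque"].round(2))
E
```

```text
t 15.72 tcp [652.8  92.7 216.7] rot [[0.186, 0.983, -0.0], [0.983, -0.186, 0.0], [0.0, -0.0, -1.0]] F [ 0.6  0.4 -0.8] gap 16.6 grip 48.9 q [ 0.34  0.62 -0.78  1.53  0.45  1.18 -0.7 ]
[ 0.    0.02 -0.04]
```

Emit:
{"api": "apply_moves", "payload": {
  "moves": [
    {"dr":[0,0,0],"delta_pos":[0,0,-0.0015],"gripper":-0.8},
    {"dr":[0,0,0],"delta_pos":[0,0,-0.001],"gripper":-0.8},
    {"dr":[0,0,0],"delta_pos":[0,0,-0.001],"gripper":-0.8},
    {"dr":[0,0,0],"delta_pos":[0,0,0],"gripper":-0.8}
  ]
}}

```text
time: 16.05
ee_pos: [652.7, 92.6, 213.1]
tool_rot: [-0.0, 0.77, 0.638, -0.0]
wrist_force: [1.1, -0.1, -1.2]
finger_gap: 16.6
grip_force: 48.9
```

```bash
python3 - <<'E'
from h import *
s=st();print(s["torque"].round(2))
E
```

```text
t 16.05 tcp [652.7  92.6 213.1] rot [[0.186, 0.982, -0.0], [0.982, -0.186, -0.0], [-0.0, -0.0, -1.0]] F [ 1.1 -0.1 -1.2] gap 16.6 grip 48.9 q [ 0.34  0.62 -0.78  1.53  0.46  1.18 -0.71]
[0.01 0.01 0.04]
```

Emit:
{"api": "apply_moves", "payload": {
  "moves": [
    {"dr":[0,0,0],"delta_pos":[0,0,-0.001],"gripper":-0.8},
    {"dr":[0,0,0],"delta_pos":[0,0,0],"gripper":-0.8}
  ]
}}

```text
time: 16.22
ee_pos: [653.0, 92.7, 212.8]
tool_rot: [0.0, 0.77, 0.638, 0.0]
wrist_force: [-0.9, -0.8, 2.6]
finger_gap: 16.8
grip_force: 49.5
```

Emit:
{"api": "apply_moves", "payload": {
  "moves": [
    {"dr":[0,0,0],"delta_pos":[0,0,-0.0005],"gripper":-0.8},
    {"dr":[0,0,0],"delta_pos":[0,0,0],"gripper":-0.8}
  ]
}}

```text
time: 16.38
ee_pos: [652.9, 92.7, 212.8]
tool_rot: [0.0, 0.77, 0.638, 0.0]
wrist_force: [-2.0, -0.3, 6.4]
finger_gap: 17.0
grip_force: 49.7
```

Emit:
{"api": "apply_moves", "payload": {
  "moves": [
    {"dr":[0,0,0],"delta_pos":[0,0,-0.0005],"gripper":-0.8},
    {"dr":[0,0,0],"delta_pos":[0,0,0],"gripper":-0.8}
  ]
}}

```text
time: 16.55
ee_pos: [653.0, 92.7, 212.8]
tool_rot: [0.0, 0.77, 0.638, 0.0]
wrist_force: [-3.8, -0.5, 8.3]
finger_gap: 16.7
grip_force: 49.9
```

```bash
python3 - <<'E'
from h import *
s=st();print(s["torque"].round(2))
E
```

```text
t 16.55 tcp [653.   92.7 212.8] rot [[0.186, 0.982, 0.001], [0.982, -0.186, -0.0], [-0.0, 0.001, -1.0]] F [-3.8 -0.5  8.3] gap 16.7 grip 49.9 q [ 0.34  0.62 -0.78  1.53  0.46  1.17 -0.71]
[-0.24  0.8  -0.03]
```

The collar is seated at TCP z 212.8 (expected 212.7) with a light 8 N. I'll hold 0.75 s, then draw straight up.

Emit:
{"api": "apply_moves", "payload": {
  "moves": [
    {"dr":[0,0,0],"delta_pos":[0,0,0],"gripper":-0.8},
    {"dr":[0,0,0],"delta_pos":[0,0,0],"gripper":-0.8},
    {"dr":[0,0,0],"delta_pos":[0,0,0],"gripper":-0.8},
    {"dr":[0,0,0],"delta_pos":[0,0,0],"gripper":-0.8},
    {"dr":[0,0,0],"delta_pos":[0,0,0],"gripper":-0.8}
  ]
}}

```text
time: 16.97
ee_pos: [653.0, 92.7, 212.8]
tool_rot: [0.0, 0.77, 0.638, 0.0]
wrist_force: [-3.4, -1.1, 7.2]
finger_gap: 16.9
grip_force: 49.9
```

Emit:
{"api": "apply_moves", "payload": {
  "moves": [
    {"dr":[0,0,0],"delta_pos":[0,0,0],"gripper":-0.8},
    {"dr":[0,0,0],"delta_pos":[0,0,0],"gripper":-0.8},
    {"dr":[0,0,0],"delta_pos":[0,0,0],"gripper":-0.8},
    {"dr":[0,0,0],"delta_pos":[0,0,0],"gripper":-0.8},
    {"dr":[0,0,0],"delta_pos":[0,0,0.004],"gripper":-0.8}
  ]
}}

```text
time: 17.38
ee_pos: [652.6, 92.5, 215.3]
tool_rot: [0.0, 0.77, 0.638, -0.0]
wrist_force: [-0.4, -0.2, -0.9]
finger_gap: 16.7
grip_force: 49.0
```

Emit:
{"api": "apply_moves", "payload": {
  "moves": [
    {"dr":[0,0,0],"delta_pos":[0,0,0.008],"gripper":-0.8},
    {"dr":[0,0,0],"delta_pos":[0,0,0.01],"gripper":-0.8},
    {"dr":[0,0,0],"delta_pos":[0,0,0.01],"gripper":-0.8},
    {"dr":[0,0,0],"delta_pos":[0,0,0.01],"gripper":-0.8},
    {"dr":[0,0,0],"delta_pos":[0,0,0.01],"gripper":-0.8}
  ]
}}

```text
time: 17.8
ee_pos: [653.1, 92.8, 264.8]
tool_rot: [0.0, 0.77, 0.638, 0.0]
wrist_force: [-0.2, 0.3, -0.5]
finger_gap: 16.9
grip_force: 49.0
```

Emit:
{"api": "apply_moves", "payload": {
  "moves": [
    {"dr":[0,0,0],"delta_pos":[0,0,0.01],"gripper":-0.8},
    {"dr":[0,0,0],"delta_pos":[0,0,0.01],"gripper":-0.8},
    {"dr":[0,0,0],"delta_pos":[0,0,0.015],"gripper":-0.8},
    {"dr":[0,0,0],"delta_pos":[0,0,0.025],"gripper":-0.8},
    {"dr":[0,0,0],"delta_pos":[0,0,0.025],"gripper":-0.8}
  ]
}}

```text
time: 18.22
ee_pos: [652.3, 92.4, 349.1]
tool_rot: [-0.0, 0.77, 0.638, -0.001]
wrist_force: [0.6, 0.6, -0.5]
finger_gap: 17.0
grip_force: 49.0
```

```bash
python3 - <<'E'
from h import *
s=st();print(s["torque"].round(2))
E
```

```text
t 18.22 tcp [652.3  92.4 349.1] rot [[0.186, 0.983, -0.002], [0.983, -0.186, -0.0], [-0.0, -0.002, -1.0]] F [ 0.6  0.6 -0.5] gap 17.0 grip 49.0 q [ 0.36  0.52 -0.82  1.36  0.38  1.42 -0.64]
[-0.04 -0.05  0.02]
```

The gauge is out. I'll move away from the lid and up, then tilt the tool towards -y.

Emit:
{"api": "apply_moves", "payload": {
  "moves": [
    {"dr":[0,0,0],"delta_pos":[-0.009,-0.01,0.02],"gripper":-0.8},
    {"dr":[0,0,0],"delta_pos":[-0.009,-0.029,0.015],"gripper":-0.8},
    {"dr":[0,0,0],"delta_pos":[-0.009,-0.029,0.015],"gripper":-0.8},
    {"dr":[0,0,0],"delta_pos":[-0.009,-0.029,0.015],"gripper":-0.8},
    {"dr":[0,0,0],"delta_pos":[-0.009,-0.029,0.015],"gripper":-0.8}
  ]
}}

```text
time: 18.63
ee_pos: [607.1, -34.3, 429.7]
tool_rot: [0.0, 0.77, 0.638, 0.0]
wrist_force: [0.5, -0.5, -0.9]
finger_gap: 16.7
grip_force: 49.0
```

Emit:
{"api": "apply_moves", "payload": {
  "moves": [
    {"dr":[0,0,0],"delta_pos":[-0.009,-0.029,0.015],"gripper":-0.8},
    {"dr":[0,0,0],"delta_pos":[-0.009,-0.029,0.015],"gripper":-0.8},
    {"dr":[0,0,0],"delta_pos":[-0.009,-0.029,0.015],"gripper":-0.8},
    {"dr":[0,0,0],"delta_pos":[-0.009,-0.029,0.015],"gripper":-0.8},
    {"dr":[0,0,0],"delta_pos":[-0.009,-0.015,0.01],"gripper":-0.8}
  ]
}}

```text
time: 19.05
ee_pos: [562.0, -168.9, 500.2]
tool_rot: [0.001, 0.772, 0.636, -0.0]
wrist_force: [-0.3, -0.8, -0.9]
finger_gap: 17.0
grip_force: 49.0
```

Emit:
{"api": "apply_moves", "payload": {
  "moves": [
    {"dr":[-0.06,0,0],"delta_pos":[0,0,0],"gripper":-0.8},
    {"dr":[-0.1,0,0],"delta_pos":[0,0,0],"gripper":-0.8},
    {"dr":[-0.1,0,0],"delta_pos":[0,0,0],"gripper":-0.8},
    {"dr":[-0.1,0,0],"delta_pos":[0,0,0],"gripper":-0.8},
    {"dr":[-0.1,0,0],"delta_pos":[0,0,0],"gripper":-0.8}
  ]
}}

```text
time: 19.47
ee_pos: [562.9, -163.9, 500.2]
tool_rot: [0.178, 0.75, 0.621, -0.146]
wrist_force: [-1.0, 0.0, -1.5]
finger_gap: 16.7
grip_force: 48.9
```

```bash
python3 - <<'E'
from h import *
s=st()
E
```

```text
t 19.47 tcp [ 562.9 -163.9  500.2] rot [[0.187, 0.982, 0.003], [0.878, -0.166, -0.448], [-0.44, 0.087, -0.894]] F [-1.   0.  -1.5] gap 16.7 grip 48.9 q [ 0.59  0.26 -0.79  1.42  0.64  1.63 -0.38]
```

Emit:
{"api": "apply_moves", "payload": {
  "moves": [
    {"dr":[-0.1,0,0],"delta_pos":[0,0,0],"gripper":-0.8},
    {"dr":[-0.1,0,0],"delta_pos":[0,0,0],"gripper":-0.8},
    {"dr":[-0.1,0,0],"delta_pos":[0,0,0],"gripper":-0.8},
    {"dr":[-0.1,0,0],"delta_pos":[0,0,0],"gripper":-0.8},
    {"dr":[-0.1,0,0],"delta_pos":[0,0,0],"gripper":-0.8}
  ]
}}

```text
time: 19.88
ee_pos: [563.0, -163.1, 499.9]
tool_rot: [0.358, 0.682, 0.565, -0.294]
wrist_force: [-0.1, -0.0, -2.7]
finger_gap: 17.1
grip_force: 48.9
```

```bash
python3 - <<'E'
from h import *
s=st()
E
```

```text
t 19.88 tcp [ 563.  -163.1  499.9] rot [[0.188, 0.982, 0.003], [0.56, -0.105, -0.822], [-0.807, 0.156, -0.57]] F [-0.1 -0.  -2.7] gap 17.1 grip 48.9 q [ 0.31  0.33 -0.76  1.59  1.08  1.79 -0.68]
```

Emit:
{"api": "apply_moves", "payload": {
  "moves": [
    {"dr":[-0.1,0,0],"delta_pos":[0,0,0],"gripper":-0.8},
    {"dr":[-0.1,0,0],"delta_pos":[0,0,0],"gripper":-0.8},
    {"dr":[-0.1,0,0],"delta_pos":[0,0,0],"gripper":-0.8},
    {"dr":[-0.1,0,0],"delta_pos":[0,0,0],"gripper":-0.8},
    {"dr":[-0.1,0,0],"delta_pos":[0,0,0],"gripper":-0.8}
  ]
}}

```text
time: 20.3
ee_pos: [563.1, -163.4, 498.4]
tool_rot: [0.515, 0.573, 0.475, -0.426]
wrist_force: [1.0, 0.4, -2.0]
finger_gap: 17.0
grip_force: 48.9
```

```bash
python3 - <<'E'
from h import *
s=st()
E
```

```text
t 20.30 tcp [ 563.1 -163.4  498.4] rot [[0.187, 0.982, 0.001], [0.106, -0.019, -0.994], [-0.977, 0.186, -0.108]] F [ 1.   0.4 -2. ] gap 17.0 grip 48.9 q [ 0.03  0.48 -0.54  1.74  1.4   2.   -0.9 ]
```

Emit:
{"api": "apply_moves", "payload": {
  "moves": [
    {"dr":[0,0,0.1],"delta_pos":[0,0,0],"gripper":-0.8},
    {"dr":[0,0,0.1],"delta_pos":[0,0,0],"gripper":-0.8},
    {"dr":[0,0,0.1],"delta_pos":[0,0,0],"gripper":-0.8},
    {"dr":[-0.05,-0.015,0],"delta_pos":[0,0,0],"gripper":-0.8},
    {"dr":[-0.053,-0.016,0],"delta_pos":[0,0,0],"gripper":-0.8}
  ]
}}

```text
time: 20.72
ee_pos: [561.8, -163.9, 501.2]
tool_rot: [0.607, 0.472, 0.527, -0.363]
wrist_force: [-0.5, -0.4, 0.1]
finger_gap: 16.9
grip_force: 49.0
```

Emit:
{"api": "apply_moves", "payload": {
  "moves": [
    {"dr":[0,0,0],"delta_pos":[0,0,0],"gripper":-0.8},
    {"dr":[0,0,0],"delta_pos":[0,0,0],"gripper":-0.8},
    {"dr":[0,0,0],"delta_pos":[0,0,0],"gripper":-0.8},
    {"dr":[0,0,0],"delta_pos":[0,0,0],"gripper":-0.8}
  ]
}}

```text
time: 21.05
ee_pos: [563.1, -164.2, 498.8]
tool_rot: [0.605, 0.472, 0.528, -0.364]
wrist_force: [0.1, -0.6, -0.6]
finger_gap: 16.9
grip_force: 49.1
```

```bash
python3 - <<'E'
from h import *
s=st()
E
```

```text
t 21.05 tcp [ 563.1 -164.2  498.8] rot [[0.177, 0.939, 0.295], [0.059, 0.289, -0.955], [-0.982, 0.187, -0.005]] F [ 0.1 -0.6 -0.6] gap 16.9 grip 49.1 q [ 0.06  0.36 -0.58  2.02  1.58  1.83 -0.96]
```

The tool is level to 0.3°. I'll verify the rod itself in the scene, top and wrist views, and check the lid.

```bash
python3 - <<'E'
from h import *
s=st(); M=rot(s["tool_rot"]).as_matrix(); z=M[:,2]
np.set_printoptions(linewidth=250)
for n,f in(("scene",0),("top",0),("wrist",1)):
    g=get_image(n); im=cv2.cvtColor(g["color"],cv2.COLOR_RGB2HSV)
    P=lambda d: proj(g,s["ee_pos"]+z*d,f)
    print(n,"pred col",P(43.7).round(1),"mid",P(80).round(1),"tip",P(113.7).round(1))
    p,q=P(50),P(113.7); u=(q-p)/np.linalg.norm(q-p); v=np.array([-u[1],u[0]])
    I=g["color"].astype(np.float32)
    for d in(55,65,80,95,105,112,118):
        c=P(d); L=[c+v*k for k in range(-8,9)]
        a=cv2.remap(I,np.float32([[x[0] for x in L]]),np.float32([[x[1] for x in L]]),1)[0]
        print(d,"V",a.mean(1).astype(int),"S",(a.max(1)-a.min(1)).astype(int))
t=get_image("top"); print("neck now",onz(t,305.4,163.9,169)); print(t["color"][160:168,300:312].mean(2).astype(int))
E
```

```text
t 21.05 tcp [ 563.1 -164.2  498.8] rot [[0.177, 0.939, 0.295], [0.059, 0.289, -0.955], [-0.982, 0.187, -0.005]] F [ 0.1 -0.6 -0.6] gap 16.9 grip 49.1 q [ 0.06  0.36 -0.58  2.02  1.58  1.83 -0.96]
scene pred col [225.3  67.6] mid [210.5  78.7] tip [194.9  90.3]
55 V [171 170 167 163 145 114 106 135 186 217 233 239 228 191 166 172 173] S [135 135 137 136 123  80  36  20  26  27  18  14  28  73 126 138 135]
65 V [172 170 170 171 168 136  97 105 139 173 201 216 218 200 182 176 174] S [132 133 135 139 137 102  44  18  22  26  29  25  38  82 125 136 134]
80 V [175 174 172 174 165 132  96 111 150 185 206 210 203 185 170 170 161] S [136 134 133 135 138 106  41  21  24  28  28  26  43  88 137 141 138]
95 V [150 176 179 174 161 123  94 109 141 171 203 219 213 178 100  53  87] S [126 135 135 137 135  93  31  16  21  26  28  25  32  44  50  34  25]
105 V [109 126 167 178 170 140 111 137 189 224 241 244 239 212 185 163 125] S [ 96 113 136 138 132  96  41  17  29  25  15  10  14  55 113 134 114]
112 V [107 112 135 170 185 178 171 162 163 164 175 182 177 171 174 176 175] S [ 95  93 115 135 132 133 
[... 1945 characters left out ...]
  13  11  14  13  27 112 161 152 149 149]
112 V [129 128 123 138 157 118  86 110 133 130 131 150 145 119 119 120 119] S [145 147  96  14  16  13   9  14  20  23  15  30 106 160 150 148 149]
118 V [129 128 128 125 117 115 124 132 121 119 129 127 120 119 119 120 119] S [145 147 137  97  51  38  30  13  12  55  97 135 157 154 151 150 151]
neck now [651.48739054  90.96170063 169.        ]
[[23 26 40 45 50 54 56 59 45 36 28 30]
 [27 33 44 55 55 57 60 63 58 45 31 24]
 [30 43 56 51 39 31 32 50 62 58 44 31]
 [35 42 49 40 21  9 12 31 58 65 57 35]
 [40 49 46 35 13  9 13 28 53 70 61 33]
 [36 42 43 38 24 20 16 36 55 63 53 36]
 [27 29 35 48 44 38 38 50 56 55 46 33]
 [23 20 24 38 44 52 48 50 51 51 40 28]]
```

The rod lies parallel to the tool axis in every view (constant offset along it), so it is level, and the neck is still in view with the lid open. I'll settle briefly and hand in.

Emit:
{"api": "apply_moves", "payload": {
  "moves": [
    {"dr":[0,0,0],"delta_pos":[0,0,0],"gripper":-0.8},
    {"dr":[0,0,0],"delta_pos":[0,0,0],"gripper":-0.8},
    {"dr":[0,0,0],"delta_pos":[0,0,0],"gripper":-0.8},
    {"dr":[0,0,0],"delta_pos":[0,0,0],"gripper":-0.8},
    {"dr":[0,0,0],"delta_pos":[0,0,0],"gripper":-0.8}
  ]
}}

```text
time: 21.67
ee_pos: [562.8, -164.4, 498.3]
tool_rot: [0.605, 0.472, 0.528, -0.364]
wrist_force: [0.7, -0.5, -0.7]
finger_gap: 16.8
grip_force: 49.1
```

```bash
python3 - <<'E'
from h import *
s=st(); print(abs(s["qd"]).max()); print(job_done())
E
```

```text
t 21.67 tcp [ 562.8 -164.4  498.3] rot [[0.176, 0.939, 0.295], [0.058, 0.29, -0.955], [-0.983, 0.185, -0.003]] F [ 0.7 -0.5 -0.7] gap 16.8 grip 49.1 q [ 0.06  0.36 -0.58  2.02  1.58  1.84 -0.96]
0.0017729039532686148
the job is handed in; nothing more can be done
None
```

The job is handed in at 21.7 s of the 69 s allowed, verdict not shown: the lid was eased onto its stop, the gauge rested on the open neck's rim for over half a second, and it is now held level and steady at about 498 mm, with no contact with the bystanders that I saw (I did not re-check them at the end).

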